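Load the brazing station with dropout plates

TASK

Load the brazing station: clear the steel offcut off the base into the blue scrap tray, then seat the slotted carrier fully home on the base's two pegs. Next take the painted dropout plates that are in the rack and stand each upright, fork end up and right down to the bottom, in the carrier slot of its own colour, in the order red, yellow, green, blue (pass over any that is missing). Last, throw the switch lever right over, away from the robot, and leave everything else on the bench where it is.

Things in the scene. Friction and masses are not known exactly. Their poses are not given: they have to be found in the camera images.
- base: Brazing base: dark steel plate 100 (x) x 220 (y) x 25 mm high, fixed, one end painted red. Origin: centre of its underside. Two pegs stand on its top: a thick one (16 mm diameter) at y=+78 mm, by the red end, and a thin one (12 mm) at y=-78 mm; both 18 mm tall, tapered in the upper 9 mm.
- base_top (a point): Centre of the base's top face, 25 mm above its origin, between the pegs.
- carrier: Loose aluminium block 64 (x) x 190 (y) x 45 mm high, 0.7 kg; origin: centre of its underside, z up. Seated, its axes lie along the base's. Through-holes for the pegs at y=+78 mm (19 mm square, red end) and y=-78 mm (15 mm square). Four slots in its top, marked by paint, at y=+48 red, +16 yellow, -16 green, -48 blue. Starts on the bench, yaw within 15 degrees; grip across its width at mid-length.
- rack: Fixed wooden easel rack, foot board 110 (x) x 310 (y) x 14 mm, origin centre of its underside. Bays at y=+-39 and +-117 mm each lean one plate, its top 30 degrees from vertical towards the rack's +x, on a foot with a 26 mm wide, 6 mm thick backrest on the plate's +x side, up to 66 mm along the plate. Bays may be empty.
- tray: Fixed blue open scrap tray, 150 x 150 x 50 mm high, 5 mm walls; origin centre of its underside.
- offcut: Loose offcut of square steel tube, 24 (x) x 85 (y) x 24 mm high, 0.15 kg; origin: centre of its underside. Starts lying on the base between the pegs.
- switch (a joint): Toggle lever of the power switch: 0 rad leaning towards its own -x (the robot side), 1.0 rad thrown right over to +x. It turns easily and stays where it is left.
- switch_tip (a point): Centre of the red 26 mm ball at the tip of the toggle lever, about 0.10 m above the bench.
- switch_pivot (a point): Pivot of the toggle lever, 22 mm above the bench on a grey block 70 (x) x 50 x 25 mm; its hinge axis lies along the point's y; the tip is about 90 mm from it.
- plate_red: Dropout plate painted red, may be absent: 8 (x) x 44 (y) x 100 mm tall (z), 0.18 kg, with an open fork notch 14 mm wide and 26 mm deep in its upper edge; origin: middle of its lower edge, z towards the fork. Starts leaning in some bay of the rack.
- slot_red (a point): Centre of the floor of the carrier's red slot, 15 mm above the carrier's underside and 30 mm below its top; the slot is 47.5 mm along x by 11 mm along y; its axes are the carrier's.
- plate_yellow: Dropout plate painted yellow, may be absent: 8 (x) x 44 (y) x 100 mm tall (z), 0.18 kg, with an open fork notch 14 mm wide and 26 mm deep in its upper edge; origin: middle of its lower edge, z towards the fork. Starts leaning in some bay of the rack.
- slot_yellow (a point): Centre of the floor of the carrier's yellow slot, 15 mm above the carrier's underside and 30 mm below its top; the slot is 47.5 mm along x by 11 mm along y; its axes are the carrier's.
- plate_green: Dropout plate painted green, may be absent: 8 (x) x 44 (y) x 100 mm tall (z), 0.18 kg, with an open fork notch 14 mm wide and 26 mm deep in its upper edge; origin: middle of its lower edge, z towards the fork. Starts leaning in some bay of the rack.
- slot_green (a point): Centre of the floor of the carrier's green slot, 15 mm above the carrier's underside and 30 mm below its top; the slot is 47.5 mm along x by 11 mm along y; its axes are the carrier's.
- plate_blue: Dropout plate painted blue, may be absent: 8 (x) x 44 (y) x 100 mm tall (z), 0.18 kg, with an open fork notch 14 mm wide and 26 mm deep in its upper edge; origin: middle of its lower edge, z towards the fork. Starts leaning in some bay of the rack.
- slot_blue (a point): Centre of the floor of the carrier's blue slot, 15 mm above the carrier's underside and 30 mm below its top; the slot is 47.5 mm along x by 11 mm along y; its axes are the carrier's.
- flux_jar: Bystander: flux jar with black lid, 64 mm across, 90 tall; leave it alone.
- mug: Bystander: white mug, 80 mm across, 90 tall; leave it alone.
- brush: Bystander: brush, 200 mm long; leave it alone.
- hammer: Bystander: hammer, 280 mm long; leave it alone.
- oil: Bystander: amber oil bottle, 60 mm across, 150 tall; leave it alone.

How it is judged (in metres and radians):
On the way, in this order (a step that is already met when the one before it is completed fails the run):
1. the offcut lies in the scrap tray, let go (x of offcut in the frame of tray between -0.072 and 0.072 m and y of offcut in the frame of tray between -0.072 and 0.072 m and z of offcut in the frame of tray below 0.045 m and contact force between the fingers and offcut below 0.3 N and linear speed of offcut below 0.05 m/s), for 0.2 s.
2. the carrier sits fully home on the base, over both pegs (horizontal distance between carrier and base below 0.005 m and z of carrier in the frame of base_top below 0.003 m and angle between the y axis of carrier and the y axis of base, either way round below 0.05 rad and angle between carrier's own z axis and vertical below 0.04 rad and contact force between the fingers and carrier below 0.3 N), for 0.2 s.
3. the red plate stands upright at the bottom of the red slot, let go (horizontal distance between plate_red and slot_red below 0.006 m and z of plate_red in the frame of slot_red below 0.004 m and angle between plate_red's own z axis and vertical below 0.12 rad and contact force between the fingers and plate_red below 0.3 N), for 0.2 s.
4. the yellow plate stands upright at the bottom of the yellow slot, let go (horizontal distance between plate_yellow and slot_yellow below 0.006 m and z of plate_yellow in the frame of slot_yellow below 0.004 m and angle between plate_yellow's own z axis and vertical below 0.12 rad and contact force between the fingers and plate_yellow below 0.3 N), for 0.2 s.
5. the green plate stands upright at the bottom of the green slot, let go (horizontal distance between plate_green and slot_green below 0.006 m and z of plate_green in the frame of slot_green below 0.004 m and angle between plate_green's own z axis and vertical below 0.12 rad and contact force between the fingers and plate_green below 0.3 N), for 0.2 s.
6. the blue plate stands upright at the bottom of the blue slot, let go (horizontal distance between plate_blue and slot_blue below 0.006 m and z of plate_blue in the frame of slot_blue below 0.004 m and angle between plate_blue's own z axis and vertical below 0.12 rad and contact force between the fingers and plate_blue below 0.3 N), for 0.2 s.
7. the switch lever is thrown right over (value of joint switch above 0.85 rad), for 0.2 s.
At the end, for the whole second after the job is handed in: Offcut in tray; carrier within 5 mm and 0.05 rad of the base, within 3 mm of its top, level; each plate present within 6 mm of its slot's centre, 4 mm of its floor and 0.12 rad of upright, fork up; lever past 0.85 rad; all let go and at rest (all of step 1 and all of step 3 and all of step 4 and all of step 5 and all of step 6 and horizontal distance between carrier and base below 0.005 m and z of carrier in the frame of base_top below 0.003 m and angle between the y axis of carrier and the y axis of base, either way round below 0.05 rad and angle between carrier's own z axis and vertical below 0.04 rad and linear speed of each of plate_red, plate_yellow, plate_green, plate_blue below 0.03 m/s and value of joint switch above 0.85 rad); the robot touches nothing.
It fails at once if one of the other loose things on the bench is pushed more than 4 cm from its place (distance of any of flux_jar, mug, brush, hammer, oil from where it was at the start of the episode above 0.04 m).
Of plate_red, plate_yellow, plate_green, plate_blue only 3 to 4 are there at a start; the rules pass over those that are not, and their reading is None.
At some moment in a run one of offcut, carrier may be knocked a few centimetres aside while the robot is not near it.
It also fails if it takes over 210 s, if anything falls off the work surface, if the arm or the gripper's body presses on something with over 40 N, if the wrist force passes 120 N, or if a joint passes its speed limit or range.

ROBOT

A 6-joint arm with a two-finger parallel gripper is mounted at the origin on the work surface. World frame = base frame: x ahead of the robot, y to its left, z up, the work surface at z = 0. Lengths are in mm, angles in rad, forces in N, time in s.
With the tool pointing down it reaches from about 350 to 875 mm from the base axis. Payload 4.2 kg.
Tool frame: the origin (TCP) lies at the very end of the fingers, on their centre line; the grasp point (between the pads) lies 19 mm behind it; z points along the fingers, y is the line along which they close (so a half turn about z gives the same grasp; the last joint's range is limited). The gripper opens to 85 mm and grips with 20 to 120 N. Pads are 22 mm wide; open, the fingers measure 114 mm over their backs; the gripper's body (76 mm by 85 mm) begins 54 mm behind the grasp point. The pads swing forward as they close: fully open they stand 13 mm farther back than shut.
Start: joints at [-0.952, 0.385, 0.008, 0, -1.194, -0.259], TCP at [220.069, -584.952, 231.312] pointing down, gripper open.
Joint ranges: [-3.14, 3.14], [-1.21, 2.06], [-1.07, 1.41], [-3.16, 2.05], [-2.99, -0.16], [-3.1, 3.1]. Speed limits (rad/s): [2.79, 2.79, 3.14, 3.14, 3.14, 3.14].

INTERFACE

Orientations are given as a rotation vector (axis times angle).
In Python, from plant import env, viewer, sign_off gives the robot as it stands.
- The arm moves only by the tool send_rows, never from a script. Its arguments are lists of equal length, an entry for each row: "gripper": the opening, from 0 (shut) to 1 (fully open); "linear": the shift along the tool's x, y, z in m, a list of three; "rotation": the turn, a rotation vector about the tool's x, y, z in rad, a list of three. A call has 1 to 12 rows; each row shifts and turns the commanded pose from where the row before left it, along the tool's axes as they then stand; what a row does not reach is not made up. A row lasts 1/8 s, in which the tool goes at most 62.5 mm and 10.7 degrees, less where a joint would pass 70% of its speed; a pose out of reach is approached as far as the arm can. A call with a gripper value outside its range is refused whole. The fingers move at their own pace and stop on an object; the grip force is fixed at half the most. Time passes only in rows, so rows that do not move let the fingers close. It gives the time, the measured TCP pose, the force, the opening and the grip force at its end, in the units of the state.
- env.get_obs(): the state, without advancing time (a new reading comes with each control period).
- viewer.capture(name): name is "scene" or "top" or "wrist"; returns the picture (400x640x3 uint8, blue, green, red); there is no depth.
- viewer.get_calibration(name): a dict with "fovy" (degrees; the focal length in pixels is half the picture's height over the tangent of half this angle, whatever the lens; pixels are square), "cx", "cy" (the principal point, pixels), "R" (3x3) and "t" (3): a world point X has camera coordinates R X + t; the wrist camera has in their place "T_tool_cam" (4x4, takes a point from camera to tool coordinates, whose origin is the TCP and whose axes are the flange's). Camera axes: x right, y down, z forward; pixel columns grow to the right and rows downward; lengths in mm; the calibration is good to about 2 mm. A picture is of the moment at which its call begins: read the wrist's pose just before it. get_calibration takes no time and is no camera call.
- sign_off(): hands the job in; it is judged then, once.
The state is a dict: "time": time; "q": joint angles; "joint_vel": joint speeds; "joint_torque": joint torques, N m; "tcp_pos": TCP position; "tcp_rot": TCP orientation; "ft_force": force on the tool from outside, world axes, zero at the start; "torque": the same for the moment, N m; "gripper_width": finger opening in mm; "finger_force": force on a finger pad.
Only numpy, scipy, OpenCV 4.12 (cv2) and the standard library are available. Lean on these libraries where they do the work, as an engineer would, in place of code of your own. Each camera call takes 0.05 s, during which the arm holds its last target. There are 200 camera calls.

## Working session

There is one attempt and no reset: what is moved stays moved. The work goes in short steps, Python scripts to look and compute and a tool call to move; the robot and the scene stay as the last step left them, time stands still between calls to the robot, and variables do not carry over. Pictures are saved under pics/ and viewed, at most 14 in all, crops included, and the job is handed in when it is done.

Besides the shell and the picture viewer there is one more tool, called by a JSON object that holds its "fn" and its "kwargs". send_rows: Moves the arm, as the interface text tells. Its arguments: {"type":"object","properties":{"gripper":{"type":"array"},"linear":{"type":"array"},"rotation":{"type":"array"}},"required":["gripper","linear","rotation"]}

```bash
mkdir -p pics; ls
python3 - <<'E'
from plant import env, viewer
import cv2,numpy as np
o=env.get_obs();print(o)
for n in ("scene","top","wrist"):
    cv2.imwrite(f"pics/{n}0.png",viewer.capture(n));c=viewer.get_calibration(n);print(n,c)
E
```

```text
pics
{'time': 0.0, 'q': array([-9.52395747e-01,  3.85562021e-01,  6.60187144e-03, -4.89186654e-04,
       -1.19398500e+00, -2.58575129e-01]), 'joint_vel': array([ 0.00085813, -0.00026299, -0.00021201, -0.00173907, -0.00157367,
       -0.00011091]), 'joint_torque': array([ 9.32547628e-04, -3.92290986e+01,  1.88400275e+01,  4.18626487e+00,
       -4.64339013e-03,  1.79837798e-06]), 'tcp_pos': array([ 219.86113156, -584.42262588,  230.21036102]), 'tcp_rot': array([ 0.56179943, -3.09044155, -0.00335873]), 'ft_force': array([0.27483905, 0.24124448, 0.14241117]), 'torque': array([ 0.00684256, -0.01669164, -0.03780236]), 'finger_force': 0.0, 'gripper_width': 85.56289046457687}
scene {'fovy': 51.186046298269176, 'cx': 322.71611210199274, 'cy': 205.70151881744775, 'R': array([[-0.72504062,  0.68856759,  0.01381206],
       [ 0.57816896,  0.61944649, -0.53104304],
       [-0.37421485, -0.37704207, -0.84723227]]), 't': array([ 432.90266377, -282.94461599, 1592.9445934 ])}
top {'fovy': 48.983540714733046, 'cx': 314.35936833631024, 'cy': 198.1857810902985, 'R': array([[ 0.0151691 , -0.99987791,  0.00375104],
       [-0.9961038 , -0.01543757, -0.08682679],
       [ 0.0868741 , -0.00241934, -0.99621636]]), 't': array([ -22.13469337,  598.39059281, 1320.28005938])}
wrist {'fovy': 65.72146915005652, 'cx': 325.55173705646746, 'cy': 202.4332403760348, 'T_tool_cam': array([[ 1.23226501e-03, -9.49374800e-01, -3.14143233e-01,
         8.06005415e+01],
       [ 9.99999163e-01,  1.29349077e-03,  1.35493569e-05,
        -1.94854436e+00],
       [ 3.93477955e-04, -3.14142987e-01,  9.49375600e-01,
        -1.41784491e+02],
       [ 0.00000000e+00,  0.00000000e+00,  0.00000000e+00,
         1.00000000e+00]])}
```

View pics/top0.png

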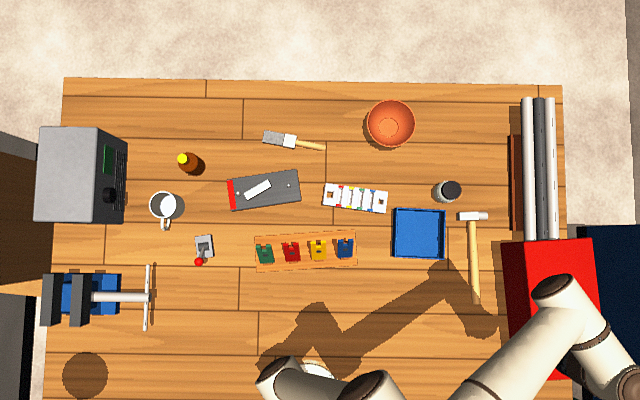

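View pics/scene0.png

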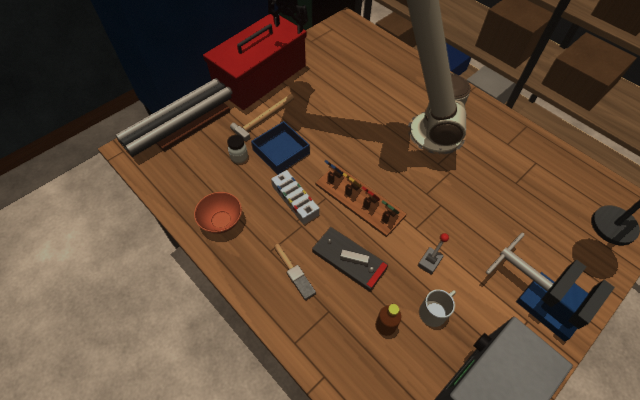

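The top view has the base at about (263,190) with the red end at the left and the offcut on it, and the carrier at (355,198). The tray is at (418,233) and the switch at (203,248). The rack is at (306,250) with all four plates: green, red, yellow, blue from left to right.

```bash
cat > h.py <<'E'
import numpy as np, cv2
from scipy.spatial.transform import Rotation as Ro
from plant import env, viewer
def cam(name,o=None):
    c=viewer.get_calibration(name); f=200/np.tan(np.radians(c["fovy"]/2))
    K=np.array([[f,0,c["cx"]],[0,f,c["cy"]],[0,0,1]])
    if name=="wrist":
        T=np.eye(4);T[:3,:3]=Ro.from_rotvec(o["tcp_rot"]).as_matrix();T[:3,3]=o["tcp_pos"]
        W=np.linalg.inv(T@c["T_tool_cam"]);return K,W[:3,:3],W[:3,3]
    return K,np.array(c["R"]),np.array(c["t"])
def back(C,uv,z):
    K,R,t=C; d=R.T@np.linalg.solve(K,[uv[0],uv[1],1.]); p=-R.T@t
    return p+d*(z-p[2])/d[2]
def proj(C,X):
    K,R,t=C; x=(K@(R@np.atleast_2d(X).T+t[:,None])).T; return x[:,:2]/x[:,2:]
def togo(o,target,rotv=None):
    "shift in tool axes (m) and turn (rotvec, tool)"
    R=Ro.from_rotvec(o["tcp_rot"]); s=R.inv().apply(np.array(target)-o["tcp_pos"])/1000
    r=(R.inv()*Ro.from_rotvec(rotv)).as_rotvec() if rotv is not None else np.zeros(3)
    return s.round(4),r.round(4)
def down(yaw):  # tool z down, tool y (closing) at yaw from world x
    a=np.radians(yaw); y=np.array([np.cos(a),np.sin(a),0]); z=np.array([0,0,-1.]); return Ro.from_matrix(np.c_[np.cross(y,z),y,z]).as_rotvec()
E
python3 - <<'E'
import cv2,numpy as np
im=cv2.imread("pics/top0.png")
a=cv2.resize(im[162:222,220:396],None,fx=4.5,fy=4.5,interpolation=cv2.INTER_CUBIC)
b=cv2.resize(im[205:275,190:366],None,fx=4.5,fy=4.5,interpolation=cv2.INTER_CUBIC)
cv2.imwrite("pics/c1.png",np.vstack([a,b]))
E
```

```text
(no output)
```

View pics/c1.png

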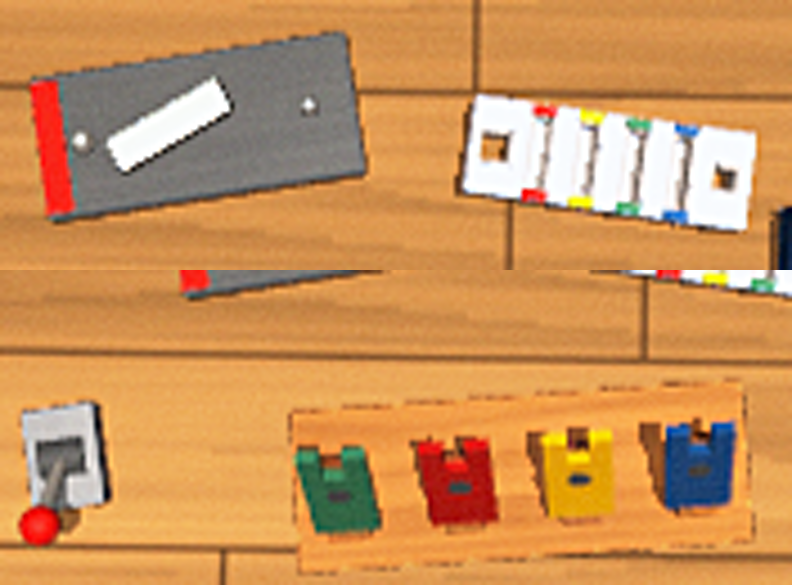

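```bash
cat > m.py <<'E'
from h import *
C=cam("top"); print("cam",-C[1].T@C[2])
A=lambda u,v:(220+u/4.5-.4,162+v/4.5-.4)
B=lambda u,v:(190+u/4.5-.4,205+(v-270)/4.5-.4)
def rect(n,pts,z,f):
    P=np.array([back(C,f(*p),z) for p in pts])[:,:2]; c=P.mean(0)
    (_,(w,h),_)=cv2.minAreaRect(P.astype(np.float32)); U=P-c
    L=[np.linalg.norm(P[i]-P[(i+1)%4]) for i in range(4)]
    # long axis dir
    d=(P[0]+P[3]-P[1]-P[2]) ; print(n,c.round(1),"yaw of +y axis",np.degrees(np.arctan2(d[1],d[0])).round(1),np.round(L))
rect("base",[(31,78),(347,33),(367,175),(53,217)],25,A)
rect("offcut",[(107,146),(216,77),(232,103),(125,172)],49,A)
rect("carrier",[(477,95),(756,132),(746,230),(463,190)],45,A)
rect("rack",[(290,410),(742,382),(752,541),(302,572)],14,B)
for n,p in dict(thick=(81,141),thin=(308,105)).items(): print(n,back(C,A(*p),43))
for n,p in dict(g=(340,496),r=(459,488),y=(580,479),b=(700,471)).items(): print(n,back(C,B(*p),14+60).round(1))
print("ball",back(C,B(39,525),100)); print("swblock",back(C,B(63,455),25))
print("tray",back(C,(418,233),30))
E
python3 m.py
```

```text
cam [ 481.69677022   -9.70008547 1367.3239599 ]
base [623.2 142.3] yaw of +y axis 98.8 [218.  99. 215.  97.]
offcut [621.1 159.4] yaw of +y axis 123.8 [86. 21. 85. 21.]
carrier [ 600.9 -136.6] yaw of +y axis 83.1 [189.  66. 192.  65.]
rack [438.9  11.6] yaw of +y axis 94.6 [309. 108. 306. 110.]
thick [609.54887097 219.81297076  43.        ]
thin [636.31785437  67.55970999  43.        ]
g [426.1 128.4  74. ]
r [432.4  51.3  74. ]
y [439.4 -27.3  74. ]
b [ 445.8 -105.3   74. ]
ball [406.05946857 316.34519259 100.        ]
swblock [448.64744323 321.24268966  25.        ]
tray [ 496.99587062 -329.52593735   30.        ]
```

The crop shows the outlines of the base, offcut, carrier and rack clearly, and they fit the stated sizes within 3 mm. Next I work out the move to the offcut.

Run:
```python
from h import *
o=env.get_obs()
R=Ro.from_rotvec(o["tcp_rot"]).as_matrix(); print(R.round(3), "yaw y",np.degrees(np.arctan2(R[1,1],R[0,1])))
for yw in (33.8,213.8):
    print(yw,togo(o,[621,159,150],down(yw)))
    # shift in axes of final orientation
    print(Ro.from_rotvec(down(yw)).inv().apply(np.array([621,159,150])-o["tcp_pos"]))
```

```text
[[-0.936 -0.352 -0.001]
 [-0.352  0.936  0.002]
 [ 0.     0.002 -1.   ]] yaw y 110.60832468999469
33.8 (array([-0.6371,  0.5547,  0.0813]), array([ 1.3000e-03, -1.2000e-03,  1.3406e+00]))
[394.76569873 746.93287443  80.46483407]
213.8 (array([-0.6371,  0.5547,  0.0813]), array([ 1.300e-03,  1.400e-03, -1.801e+00]))
[-394.76569873 -746.93287443   80.46483407]
```

{"fn": "send_rows", "kwargs": {"gripper": [1,1,1,1,1,1,1,1,1,1,1,1], "linear": [[0,0,0],[0,0,0],[0,0,0],[0,0,0],[0,0,0],[0,0,0],[0,0,0],[0,0,0],[0,0,0],[0,0,0],[0,0,0],[0,0,0]], "rotation": [[0,0,-0.15],[0,0,-0.15],[0,0,-0.15],[0,0,-0.15],[0,0,-0.15],[0,0,-0.15],[0,0,-0.15],[0,0,-0.15],[0,0,-0.15],[0,0,-0.15],[0,0,-0.15],[0,0,-0.15]]}}

```text
time: 1.65
tcp_pos: [220.0, -584.7, 230.8]
tcp_rot: [-2.774, 1.474, 0.001]
ft_force: [0.1, 0.4, -0.2]
gripper_width: 85.3
finger_force: 0.0
```

{"fn": "send_rows", "kwargs": {"gripper": [1,1,1,1,1,1,1,1,1,1,1,1], "linear": [[-0.0247,-0.0467,0],[-0.0247,-0.0467,0],[-0.0247,-0.0467,0],[-0.0247,-0.0467,0],[-0.0247,-0.0467,0],[-0.0247,-0.0467,0],[-0.0247,-0.0467,0],[-0.0247,-0.0467,0],[-0.0247,-0.0467,0],[-0.0247,-0.0467,0],[-0.0247,-0.0467,0],[-0.0247,-0.0467,0]], "rotation": [[0,0,0],[0,0,0],[0,0,0],[0,0,0],[0,0,0],[0,0,0],[0,0,0],[0,0,0],[0,0,0],[0,0,0],[0,0,0],[0,0,0]]}}

```text
time: 3.15
tcp_pos: [521.8, -25.5, 231.2]
tcp_rot: [2.771, -1.481, -0.0]
ft_force: [1.3, -0.8, -0.3]
gripper_width: 85.6
finger_force: 0.0
```

{"fn": "send_rows", "kwargs": {"gripper": [1,1,1,1,1], "linear": [[-0.0247,-0.0467,0],[-0.0247,-0.0467,0],[-0.0247,-0.0467,0],[-0.0247,-0.0467,0],[0,0,0]], "rotation": [[0,0,0],[0,0,0],[0,0,0],[0,0,0],[0,0,0]]}}

```text
time: 3.78
tcp_pos: [622.6, 161.7, 229.4]
tcp_rot: [2.772, -1.476, -0.002]
ft_force: [-0.1, -1.1, -0.1]
gripper_width: 85.5
finger_force: 0.0
```

Run:
```python
from h import *
import pickle
o=env.get_obs(); im=viewer.capture("wrist"); cv2.imwrite("pics/w1.png",im); pickle.dump(o,open("w1.pkl","wb"))
cv2.imwrite("pics/w1b.png",cv2.resize(im,None,fx=1.25,fy=1.25,interpolation=cv2.INTER_CUBIC))
print(o["tcp_pos"],o["tcp_rot"])
```

```text
[622.58014952 161.70963738 229.44842679] [ 2.77192597e+00 -1.47593600e+00 -1.84085390e-03]
```

View pics/w1b.png

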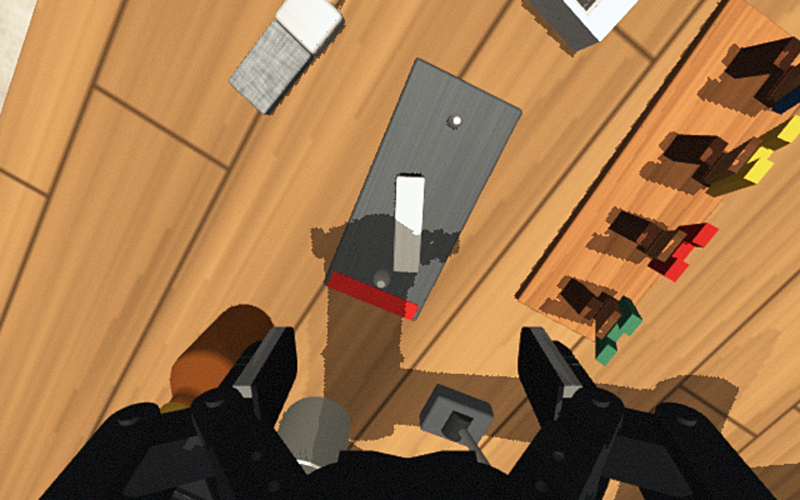

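The wrist view (enlarged 1.25x) shows the offcut top at (397,175)-(418,271), the base corners at (418,59), (522,109), (415,320) and (326,284), and the peg tips at (456,120) and (381,277). The gripper is clear of the objects.

Run:
```python
from h import *
import pickle
o=pickle.load(open("w1.pkl","rb")); C=cam("wrist",o)
g=lambda l,z:np.array([back(C,(u/1.25,v/1.25),z) for u,v in l])[:,:2]
P=g([(397,175),(425,177),(418,271),(394,270)],49);print("off",P.mean(0),P.round(1).tolist()); d=P[2]+P[3]-P[0]-P[1];print(np.degrees(np.arctan2(d[1],d[0])))
P=g([(418,59),(522,109),(415,320),(326,284)],25);print("base",P.mean(0)); d=P[2]+P[3]-P[0]-P[1];print(np.degrees(np.arctan2(d[1],d[0])),np.linalg.norm(P-np.roll(P,1,0),axis=1))
P=g([(456,118),(381,275)],43);print("pegs",P,P.mean(0));d=P[1]-P[0];print(np.degrees(np.arctan2(d[1],d[0])),np.linalg.norm(d))
o=env.get_obs(); print(togo(o,[621,159,30],down(213.8)))
```

```text
off [621.60899396 159.53782694] [[653.1, 129.7], [633.1, 118.1], [591.0, 189.6], [609.2, 200.7]]
121.12389131677469
base [623.41240389 143.28745474]
99.9875290219733 [215.15980061  95.46914471 216.67504091  94.75191812]
pegs [[638.56951509  66.37049121]
 [615.25169789 213.41359334]] [626.91060649 139.89204228]
99.01082457226445 148.8804704506065
(array([0.0005, 0.0007, 0.1998]), array([0.0023, 0.0005, 0.0009]))
```

{"fn": "send_rows", "kwargs": {"gripper": [1,1,1,1,1,0,0,0,0,0,0,0], "linear": [[0,0,0.05],[0,0,0.05],[0,0,0.05],[0,0,0.05],[0,0,0],[0,0,0],[0,0,0],[0,0,0],[0,0,0],[0,0,0],[0,0,0],[0,0,0]], "rotation": [[0,0,0.02],[0,0,0],[0,0,0],[0,0,0],[0,0,0],[0,0,0],[0,0,0],[0,0,0],[0,0,0],[0,0,0],[0,0,0],[0,0,0]]}}

```text
time: 5.32
tcp_pos: [622.9, 159.3, 33.3]
tcp_rot: [-2.754, 1.507, -0.003]
ft_force: [-0.4, 0.5, 5.9]
gripper_width: 22.6
finger_force: 60.3
```

{"fn": "send_rows", "kwargs": {"gripper": [0,0,0,0,0], "linear": [[0,0,-0.03],[0,0,-0.05],[0,0,-0.05],[0,0,-0.05],[0,0,0]], "rotation": [[0,0,0],[0,0,0],[0,0,0],[0,0,0],[0,0,0]]}}

```text
time: 5.95
tcp_pos: [623.9, 159.6, 216.5]
tcp_rot: [-2.749, 1.504, -0.01]
ft_force: [-0.1, 0.5, -1.1]
gripper_width: 22.3
finger_force: 59.4
```

Run:
```python
from h import *
o=env.get_obs(); print(togo(o,[497,-330,200]), o["q"].round(2), o["gripper_width"])
```

```text
(array([0.3439, 0.371 , 0.0134]), array([0., 0., 0.])) [ 0.5   0.42  0.03  0.   -1.17  0.07] 22.252631029778758
```

{"fn": "send_rows", "kwargs": {"gripper": [0,0,0,0,0,0,0,0,0,0,0], "linear": [[0.0344,0.0371,0],[0.0344,0.0371,0],[0.0344,0.0371,0],[0.0344,0.0371,0],[0.0344,0.0371,0],[0.0344,0.0371,0],[0.0344,0.0371,0],[0.0344,0.0371,0],[0.0344,0.0371,0],[0.0344,0.0371,0],[0,0,0]], "rotation": [[0,0,0],[0,0,0],[0,0,0],[0,0,0],[0,0,0],[0,0,0],[0,0,0],[0,0,0],[0,0,0],[0,0,0],[0,0,0]]}}

```text
time: 7.32
tcp_pos: [492.4, -333.2, 209.0]
tcp_rot: [2.752, -1.516, -0.006]
ft_force: [-0.5, 0.1, -2.4]
gripper_width: 22.1
finger_force: 59.4
```

{"fn": "send_rows", "kwargs": {"gripper": [0,0,0,0,0,0.5,0.5,0.5,0.5,0.5,0.5], "linear": [[0,0,0.045],[0,0,0.045],[0,0,0.045],[0,0,0.045],[0,0,0],[0,0,0],[0,0,0],[0,0,-0.04],[0,0,-0.05],[0,0,-0.05],[0,0,-0.04]], "rotation": [[0,0,0],[0,0,0],[0,0,0],[0,0,0],[0,0,0],[0,0,0],[0,0,0],[0,0,0],[0,0,0],[0,0,0],[0,0,0]]}}

```text
time: 8.7
tcp_pos: [495.3, -331.3, 216.4]
tcp_rot: [-2.755, 1.508, -0.01]
ft_force: [0.8, -0.9, -0.2]
gripper_width: 42.7
finger_force: 0.0
```

Run:
```python
from h import *
import pickle
o=env.get_obs(); im=viewer.capture("wrist"); t=viewer.capture("top"); cv2.imwrite("pics/w2.png",im); cv2.imwrite("pics/t2.png",t); pickle.dump(o,open("w2.pkl","wb"))
a=cv2.resize(t[162:222,300:476],None,fx=4.5,fy=4.5,interpolation=cv2.INTER_CUBIC)
cv2.imwrite("pics/w2b.png",np.vstack([cv2.resize(im,None,fx=.8,fy=.8,interpolation=cv2.INTER_AREA)[:,:].copy(),cv2.resize(a,(512,175))]))
# carrier: tool y across width: carrier +y at 83.1 -> width dir -7 => 173.1
print(togo(o,[601,-137,200],down(173.1)))
print(Ro.from_rotvec(down(173.1)).inv().apply(np.array([601,-137,200])-o["tcp_pos"]),o["tcp_pos"])
```

```text
(array([-0.1068, -0.1937,  0.0165]), array([-0.0055, -0.0039,  0.6896]))
[-205.58231285  -81.59035326   16.38054021] [ 495.30256858 -331.29134333  216.38054021]
```

View pics/w2b.png

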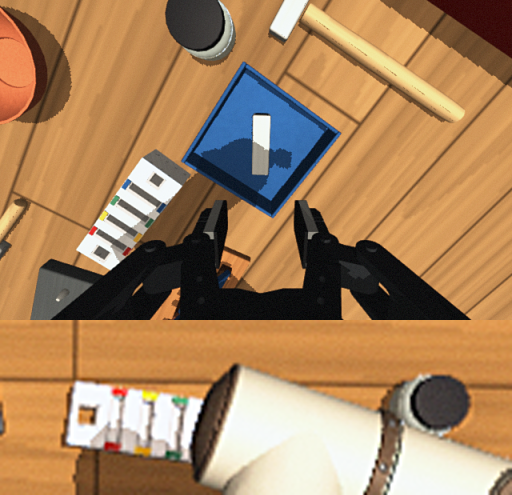

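The offcut lies in the tray at (261,145) and the carrier is still on the bench. Now to the carrier.

{"fn": "send_rows", "kwargs": {"gripper": [1,1,1,1,1,1,1,1,1,1,1], "linear": [[0,0,0],[0,0,0],[0,0,0],[0,0,0],[0,0,0],[-0.041,-0.0163,0],[-0.041,-0.0163,0],[-0.041,-0.0163,0],[-0.041,-0.0163,0],[-0.041,-0.0163,0],[0,0,0]], "rotation": [[0,0,0.138],[0,0,0.138],[0,0,0.138],[0,0,0.138],[0,0,0.138],[0,0,0],[0,0,0],[0,0,0],[0,0,0],[0,0,0],[0,0,0]]}}

```text
time: 10.18
tcp_pos: [601.6, -134.8, 212.5]
tcp_rot: [-2.086, 2.346, -0.002]
ft_force: [-0.0, -0.7, 0.0]
gripper_width: 85.4
finger_force: 0.0
```

Run:
```python
from h import *
import pickle
o=env.get_obs(); im=viewer.capture("wrist"); cv2.imwrite("pics/w3.png",im); pickle.dump(o,open("w3.pkl","wb"))
cv2.imwrite("pics/w3b.png",cv2.resize(im,None,fx=1.25,fy=1.25,interpolation=cv2.INTER_CUBIC)); print(o["tcp_pos"],o["tcp_rot"])
```

```text
[ 601.56429072 -134.83429461  212.45080765] [-2.08620824  2.34607408 -0.00247599]
```

View pics/w3b.png

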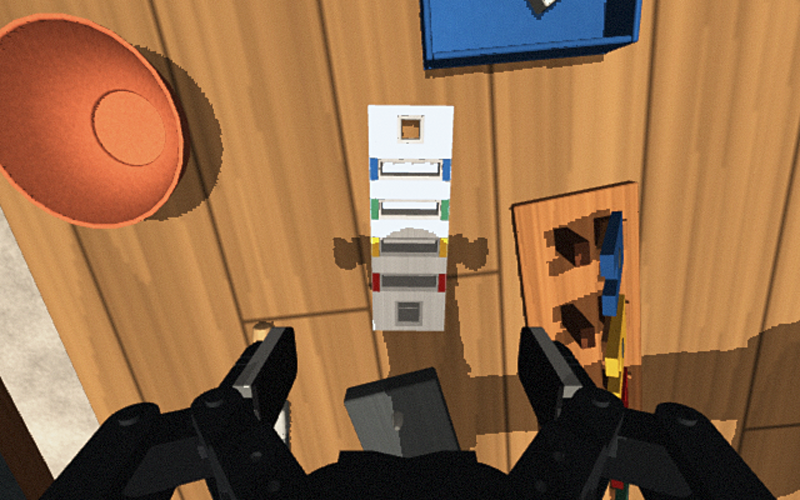

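The carrier top has corners (368,105), (453,105), (444,330) and (373,330), so it is nearly aligned with the tool, and the small hole at (411,128) is the far one.

Run:
```python
from h import *
import pickle
o=pickle.load(open("w3.pkl","rb")); C=cam("wrist",o)
g=lambda l,z:np.array([back(C,(u/1.25,v/1.25),z) for u,v in l])[:,:2]
P=g([(368,105),(453,105),(444,330),(373,330)],45);c=P.mean(0);print(c); d=P[2]+P[3]-P[0]-P[1];a=np.degrees(np.arctan2(d[1],d[0]));print(a,np.linalg.norm(P-np.roll(P,1,0),axis=1))
P=g([(411,128),(409,313)],45);print(P.mean(0),np.linalg.norm(P[0]-P[1]))
R=Ro.from_rotvec(o["tcp_rot"]).as_matrix();print("tool y yaw",np.degrees(np.arctan2(R[1,1],R[0,1])))
print(togo(o,[c[0],c[1],30],down(a+90)))
```

```text
[ 600.71391826 -136.57062887]
82.98063031145206 [189.5655572   63.48773558 189.45010218  63.95721574]
[ 600.24483918 -136.84617776] 156.1571940968384
tool y yaw 173.28911106451156
(array([0.0019, 0.0011, 0.1824]), array([-0.0026,  0.0005,  0.0054]))
```

{"fn": "send_rows", "kwargs": {"gripper": [1,1,1,1,1,1,0,0,0,0,0,0], "linear": [[0.002,0.001,0],[0,0,0.05],[0,0,0.05],[0,0,0.05],[0,0,0.0475],[0,0,0],[0,0,0],[0,0,0],[0,0,0],[0,0,0],[0,0,0],[0,0,0]], "rotation": [[0,0,0.005],[0,0,0],[0,0,0],[0,0,0],[0,0,0],[0,0,0],[0,0,0],[0,0,0],[0,0,0],[0,0,0],[0,0,0],[0,0,0]]}}

```text
time: 11.72
tcp_pos: [600.5, -139.6, 16.8]
tcp_rot: [-2.076, 2.355, -0.005]
ft_force: [-1.2, -1.5, 6.8]
gripper_width: 62.6
finger_force: 73.2
```

{"fn": "send_rows", "kwargs": {"gripper": [0,0,0,0,0], "linear": [[0,0,-0.02],[0,0,-0.04],[0,0,-0.05],[0,0,-0.04],[0,0,0]], "rotation": [[0,0,0],[0,0,0],[0,0,0],[0,0,0],[0,0,0]]}}

```text
time: 12.35
tcp_pos: [600.6, -138.9, 166.7]
tcp_rot: [-2.073, 2.352, -0.007]
ft_force: [0.7, -0.0, -7.9]
gripper_width: 62.6
finger_force: 71.7
```

Run:
```python
from h import *
o=env.get_obs()
print(o["time"],o["tcp_pos"],o["gripper_width"])
R=Ro.from_rotvec(down(189.3)); print(togo(o,[620,0,165],down(189.3)), R.inv().apply([624.5,141.5,165]-o["tcp_pos"]))
```

```text
12.35 [ 600.62961576 -138.87630686  166.69314958] 62.568203077182766
(array([-0.1402, -0.0017,  0.0019]), array([-0.0078,  0.0006, -0.2884])) [-272.83341586  -68.86650767    1.69314958]
```

Run:
```python
import cv2
im=cv2.imread("pics/w1.png"); cv2.imwrite("pics/w1c.png",cv2.resize(im[40:262,255:425],None,fx=2.7,fy=2.7,interpolation=cv2.INTER_CUBIC))
```

```text
(no output)
```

View pics/w1c.png

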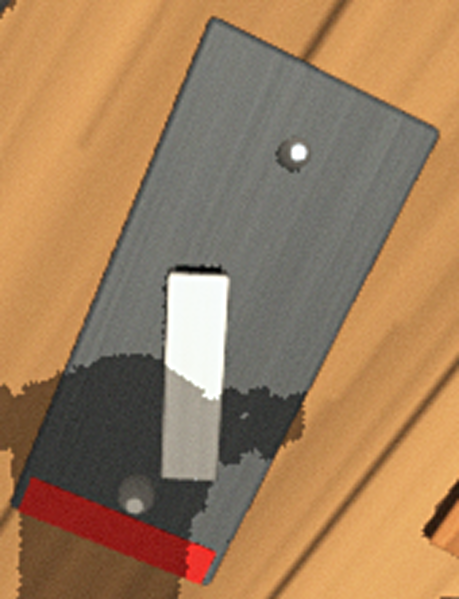

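Run:
```python
from h import *
import pickle
from scipy.optimize import least_squares
o=pickle.load(open("w1.pkl","rb")); C=cam("wrist",o)
uv=np.array([(213,18),(438,132),(208,583),(17,507),(299,152),(135,505)])/2.7+[254.7,39.7]
L=np.array([(50,-110,25),(-50,-110,25),(-50,110,25),(50,110,25),(0,-78,43),(0,78,43)],float)
def X(p): return Ro.from_euler("z",p[2]).apply(L)+[p[0],p[1],p[3] if len(p)>3 else 0]
for p0 in ([623,143,.17],[623,143,.17,0]):
    r=least_squares(lambda p:(proj(C,X(p))-uv).ravel(),p0); print(r.x,np.degrees(r.x[2]),r.fun.reshape(-1,2).round(1).tolist())
o=pickle.load(open("w3.pkl","rb")); C=cam("wrist",o)
```

```text
[6.24560233e+02 1.45271556e+02 1.74519855e-01] 9.999251139057291 [[-0.8, -2.0], [2.6, -1.1], [1.1, 2.8], [-3.3, 1.1], [-0.1, 0.2], [0.3, 0.8]]
[ 6.23834276e+02  1.45706714e+02  1.74228483e-01 -7.42356460e+00] 9.9825567625897 [[-0.6, 0.1], [0.9, -0.1], [1.2, 0.5], [-1.8, -0.8], [-0.6, 1.1], [1.0, -1.1]]
```

Run:
```python
from h import *
import pickle
from scipy.optimize import least_squares
o=pickle.load(open("w1.pkl","rb")); C=cam("wrist",o)
uv=np.array([(213,18),(438,132),(208,583),(17,507),(299,152),(135,505)])/2.7+[254.7,39.7]
sx=np.array([1,-1,-1,1,0,0]);sy=np.array([-1,-1,1,1,0,0])
def X(p):
    L=np.c_[sx*(50-p[3]),sy*(110-p[3]),[25,25,25,25,43,43]].astype(float); L[4,1]=-78;L[5,1]=78
    return Ro.from_euler("z",p[2]).apply(L)+[p[0],p[1],0]
r=least_squares(lambda p:(proj(C,X(p))-uv).ravel(),[623,143,.17,0]); print(r.x,np.degrees(r.x[2]),r.fun.reshape(-1,2).round(1).tolist())
t=viewer.capture("top"); cv2.imwrite("pics/t3.png",t)
cv2.imwrite("pics/t3c.png",cv2.resize(t[160:220,220:310],None,fx=8,fy=8,interpolation=cv2.INTER_CUBIC))
```

```text
[6.24827997e+02 1.44736994e+02 1.74363588e-01 2.27540655e+00] 9.990297707683188 [[0.4, 0.7], [-0.2, -0.5], [0.2, 0.3], [-0.9, -0.3], [0.0, -0.4], [0.4, 0.3]]
```

View pics/t3c.png

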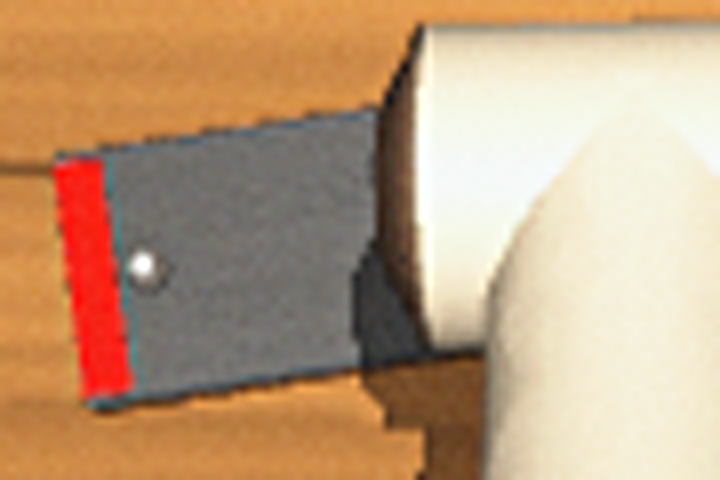

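The top view agrees with the base pose fitted from the wrist image: (624.8,144.7) mm, yaw 10.0°. Now I check how the carrier sits in the grip.

Run:
```python
from h import *
for i in range(4):
    o=env.get_obs(); im=viewer.capture("wrist"); print(o["time"],o["tcp_pos"].round(2),o["tcp_rot"].round(4))
cv2.imwrite("pics/w4.png",im)
cv2.imwrite("pics/w4b.png",cv2.resize(im[:, 130:530],None,fx=1.5,fy=1.5,interpolation=cv2.INTER_CUBIC))
```

```text
12.4 [ 598.42 -138.53  163.37] [-2.0749e+00  2.3565e+00  1.5000e-03]
12.45 [ 596.96 -138.48  161.28] [ 2.0746 -2.3568 -0.007 ]
12.5 [ 596.46 -138.61  160.31] [ 2.0733 -2.3553 -0.009 ]
12.55 [ 596.62 -138.76  160.11] [ 2.0732 -2.3545 -0.0088]
```

View pics/w4b.png

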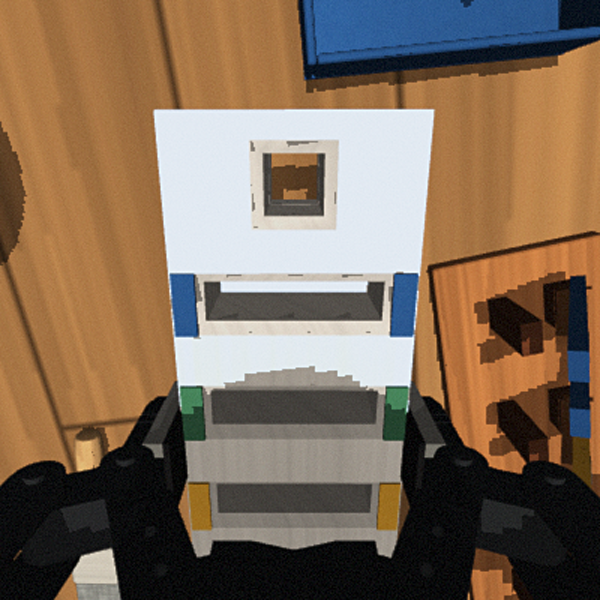

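Run:
```python
from h import *
from scipy.optimize import least_squares
c=viewer.get_calibration("wrist"); f=200/np.tan(np.radians(c["fovy"]/2)); K=np.array([[f,0,c["cx"]],[0,f,c["cy"]],[0,0,1]])
W=np.linalg.inv(c["T_tool_cam"]); C=(K,W[:3,:3],W[:3,3])
uv=np.array([(155,110),(434,110),(294,184.5),(172,304),(418,303),(181,413),(408,413),(189,506),(401,506)])/1.5+[129.8,-.2]
L=np.array([(32,-95),(-32,-95),(0,-78),(32,-48),(-32,-48),(32,-16),(-32,-16),(32,16),(-32,16)],float)
def X(p):
    q=np.c_[-L[:,1],-L[:,0],np.zeros(9)]
    return Ro.from_rotvec(p[3:6]).apply(q)+p[:3]
for tilt in (0,1):
    r=least_squares(lambda p:(proj(C,X(p*np.array([1,1,1,tilt,tilt,1])))-uv).ravel(),[0,0,-28,0,0,0]); print(r.x.round(4),abs(r.fun).max())
```

```text
[-3.70200e+00 -5.67300e-01 -2.72448e+01  1.01326e+01  0.00000e+00
 -2.90000e-03] 1.0350372288998813
[-3.63470e+00 -5.70600e-01 -2.75339e+01 -1.10000e-03 -1.31000e-02
 -3.00000e-03] 0.6482584652936652
```

The far edge of the carrier is at rows (155..434,110) of the crop and the blue hole is at (294,184). The fit puts the carrier centre at tool (-3.7,-0.6), square in the grip. Moving over the base.

{"fn": "send_rows", "kwargs": {"gripper": [0,0,0,0,0,0,0,0,0,0,0,0], "linear": [[0,0,0],[0,0,0],[0,0,0],[-0.0451,-0.01275,0],[-0.0451,-0.01275,0],[-0.0451,-0.01275,0],[-0.0451,-0.01275,0],[-0.0451,-0.01275,0],[-0.0451,-0.01275,0],[0,0,0.03],[0,0,0.03],[0,0,0]], "rotation": [[0,0,-0.1],[0,0,-0.1],[0,0,-0.1],[0,0,0],[0,0,0],[0,0,0],[0,0,0],[0,0,0],[0,0,0],[0,0,0],[0,0,0],[0,0,0]]}}

```text
time: 14.1
tcp_pos: [624.1, 139.5, 98.6]
tcp_rot: [2.398, -2.014, -0.009]
ft_force: [-0.3, 0.0, -7.9]
gripper_width: 62.9
finger_force: 71.3
```

{"fn": "send_rows", "kwargs": {"gripper": [0,0,0,0], "linear": [[0,0,0],[0,0,0],[0,0,0],[0,0,0]], "rotation": [[0,0,0],[0,0,0],[0,0,0],[0,0,0]]}}

```text
time: 14.6
tcp_pos: [627.7, 140.6, 104.6]
tcp_rot: [-2.405, 2.02, -0.001]
ft_force: [0.6, -0.6, -8.7]
gripper_width: 62.8
finger_force: 71.3
```

Run:
```python
from h import *
for i in range(2):
    o=env.get_obs(); im=viewer.capture("wrist"); print(o["time"],o["tcp_pos"].round(2),o["tcp_rot"].round(4))
print(togo(o,[624.85,140.95,70],down(189.9)))
```

```text
14.6 [627.72 140.6  104.55] [-2.4050e+00  2.0195e+00 -7.0000e-04]
14.65 [627.68 140.61 104.37] [-2.4054e+00  2.0196e+00 -6.0000e-04]
(array([-0.0008,  0.0028,  0.0344]), array([-0.0009,  0.0002,  0.0011]))
```

{"fn": "send_rows", "kwargs": {"gripper": [0,0,0,0,0,0,0], "linear": [[-0.0008,0.0028,0.018],[0,0,0.018],[0,0,0],[0,0,0],[0,0,0],[0,0,0],[0,0,0]], "rotation": [[0,0,0],[0,0,0],[0,0,0],[0,0,0],[0,0,0],[0,0,0],[0,0,0]]}}

```text
time: 15.58
tcp_pos: [624.8, 141.0, 68.2]
tcp_rot: [-2.406, 2.02, -0.0]
ft_force: [-0.1, -0.6, -9.8]
gripper_width: 62.8
finger_force: 71.4
```

Run:
```python
from h import *
o=env.get_obs(); im=viewer.capture("scene");print(o["time"],o["tcp_pos"].round(2),o["tcp_rot"].round(4))
print(togo(o,[624.85,140.95,42.7],down(189.9)))
cv2.imwrite("pics/s5.png",cv2.resize(im[200:310,270:430],None,fx=5,fy=5,interpolation=cv2.INTER_CUBIC))
```

```text
15.575 [624.78 140.98  68.19] [-2.4056e+00  2.0196e+00 -4.0000e-04]
(array([ 0.    , -0.0001,  0.0255]), array([-0.0006,  0.0002,  0.0012]))
```

View pics/s5.png

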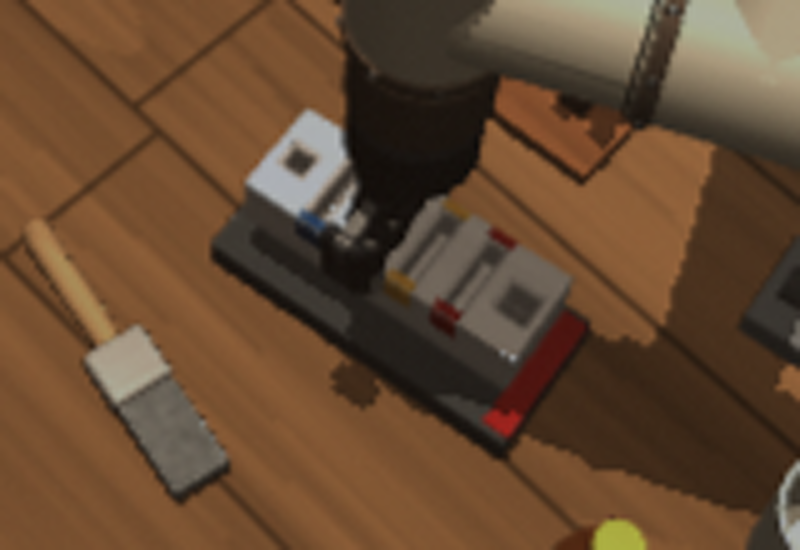

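The carrier is over the base, its red end at the base's red end. Lowering slowly.

{"fn": "send_rows", "kwargs": {"gripper": [0,0,0,0,0,0], "linear": [[0,0,0.004],[0,0,0.004],[0,0,0.004],[0,0,0],[0,0,0],[0,0,0]], "rotation": [[0,0,0],[0,0,0],[0,0,0],[0,0,0],[0,0,0],[0,0,0]]}}

```text
time: 16.38
tcp_pos: [624.8, 141.0, 56.0]
tcp_rot: [-2.406, 2.02, -0.0]
ft_force: [0.8, 0.1, -9.0]
gripper_width: 62.8
finger_force: 71.5
```

{"fn": "send_rows", "kwargs": {"gripper": [0,0,0,0,0,0,0], "linear": [[0,0,0.004],[0,0,0.004],[0,0,0.004],[0,0,0.002],[0,0,0],[0,0,0],[0,0,0]], "rotation": [[0,0,0],[0,0,0],[0,0,0],[0,0,0],[0,0,0],[0,0,0],[0,0,0]]}}

```text
time: 17.25
tcp_pos: [624.7, 140.9, 42.0]
tcp_rot: [-2.406, 2.02, -0.0]
ft_force: [-0.2, 0.0, -5.8]
gripper_width: 62.8
finger_force: 71.6
```

{"fn": "send_rows", "kwargs": {"gripper": [1,1,1,1,1,1,1,1,1,1,1,1], "linear": [[0,0,0],[0,0,0],[0,0,0],[0,0,0],[0,0,-0.04],[0,0,-0.05],[0,0,-0.05],[0,0,-0.05],[0,0,0],[0,0,0],[0,0,0],[0,0,0]], "rotation": [[0,0,0],[0,0,0],[0,0,0],[0,0,0],[0,0,0],[0,0,0],[0,0,0],[0,0,0],[0,0,0],[0,0,0],[0,0,0],[0,0,0]]}}

```text
time: 18.75
tcp_pos: [624.2, 140.7, 230.4]
tcp_rot: [2.404, -2.018, -0.002]
ft_force: [0.4, -0.1, -0.3]
gripper_width: 85.2
finger_force: 0.0
```

Run:
```python
from h import *
import pickle
o=env.get_obs(); im=viewer.capture("wrist"); cv2.imwrite("pics/w6.png",im); pickle.dump(o,open("w6.pkl","wb"))
cv2.imwrite("pics/w6b.png",cv2.resize(im,None,fx=1.25,fy=1.25,interpolation=cv2.INTER_CUBIC)); print(o["tcp_pos"],o["tcp_rot"])
```

```text
[624.21922191 140.73788065 230.36812228] [ 2.40420955e+00 -2.01845944e+00 -1.66517666e-03]
```

View pics/w6b.png

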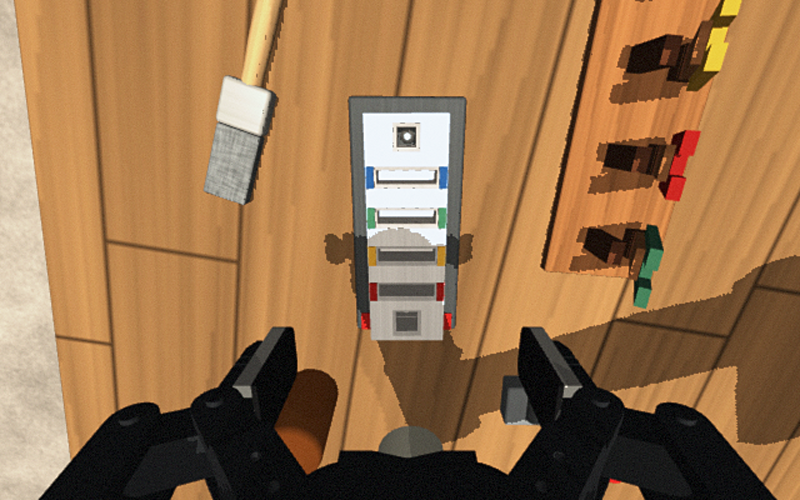

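The carrier is seated: the thin peg shows at (406,135), and the carrier corners are at (362,112), (452,112), (443,340) and (371,340). Next come the slot positions and a first plate fit.

Run:
```python
from h import *
import pickle
from scipy.optimize import least_squares
o=pickle.load(open("w6.pkl","rb")); C=cam("wrist",o)
uv=np.array([(362,112),(452,112),(443,340),(371,340),(370,178),(447,178),(368,217),(446,217),(369,256),(445,256),(370,292),(444,291)])/1.25-.1
L=np.array([(32,-95),(-32,-95),(-32,95),(32,95)]+[(s*31.5,y) for y in (-48,-16,16,48) for s in (1,-1)],float)
X=lambda p:Ro.from_euler("z",p[2]).apply(np.c_[L,np.zeros(12)])+[p[0],p[1],p[3]]
r=least_squares(lambda p:(proj(C,X(p))-uv).ravel(),[625,144,.17,70]);print("carrier",r.x.round(3),np.degrees(r.x[2]),abs(r.fun).max())
r3=least_squares(lambda p:(proj(C,X([*p,70]))-uv).ravel(),[625,144,.17]);print("z=70",r3.x.round(3),abs(r3.fun).max())
# rack from w6: corner and edge
print("rack corner",back(C,(545/1.25,268/1.25),14), "edge pt",back(C,(598/1.25,1),14))
C=cam("top")
D=dict(green=[(298,449),(366,449),(318,532),(382,528)],red=[(417,443),(487,440),(432,524),(497,521)],yellow=[(542,433),(611,431),(549,517),(613,514)],blue=[(666,425),(735,422),(667,509),(731,506)])
Lp=np.array([(4,22,100),(4,-22,100),(-4,22,0),(-4,-22,0)],float)
yaw=np.radians(4.6)
for n,q in D.items():
    uv=np.array(q,float); uv=np.c_[190+uv[:,0]/4.5-.4,205+(uv[:,1]-270)/4.5-.4]
    Xp=lambda p,z0:(Ro.from_euler("z",p[2])*Ro.from_euler("y",np.pi/6)).apply(Lp)+[p[0],p[1],z0]
    for z0 in (20,):
        r=least_squares(lambda p:(proj(C,Xp(p,z0))-uv).ravel(),[420,0,yaw]);print(n,z0,r.x.round(3),r.fun.reshape(-1,2).round(1).tolist())
```

```text
carrier [6.23457e+02 1.44044e+02 1.74000e-01 6.97680e+01] 9.951820664693761 2.728022091307878
z=70 [6.23467e+02 1.43992e+02 1.74000e-01] 2.7538150614706183
rack corner [480.82783647 167.38803095  14.        ] edge pt [503.85094472 -60.59407037  14.        ]
green 20 [4.0411e+02 1.2724e+02 6.5000e-02] [[-0.0, 0.2], [0.2, -0.6], [-0.2, 0.1], [0.0, 0.3]]
red 20 [4.10167e+02 5.01890e+01 8.10000e-02] [[0.2, -0.0], [0.0, -0.4], [-0.1, 0.4], [-0.1, 0.1]]
yellow 20 [ 4.16723e+02 -2.83990e+01  7.20000e-02] [[0.1, 0.2], [0.1, -0.2], [-0.2, 0.1], [-0.0, -0.1]]
blue 20 [ 4.23316e+02 -1.07944e+02  8.40000e-02] [[0.1, 0.2], [0.1, -0.2], [-0.2, 0.1], [-0.0, -0.2]]
```

{"fn": "send_rows", "kwargs": {"gripper": [0.7,0.7,0.7,0.7,0.7,0.7,0.7,0.7,0.7,0.7,0.7,0.7], "linear": [[0,0,0],[0,0,0],[0,0,0],[0,0,0],[0,0,0],[0,0,0],[0,0,0],[0,0,0],[0,0,0],[0,0,0],[0,0,0],[0,0,0]], "rotation": [[0,0,0.139],[0,0,0.139],[0,0,0.139],[0,0,0.139],[0,0,0.139],[0,0,0.139],[0,0,0.139],[0,0,0.139],[0,0,0.139],[0,0,0.139],[0,0,0.139],[0,0,0.139]]}}

```text
time: 20.3
tcp_pos: [624.5, 140.8, 231.2]
tcp_rot: [0.113, -3.139, 0.001]
ft_force: [0.6, 0.6, -0.4]
gripper_width: 59.8
finger_force: 0.0
```

{"fn": "send_rows", "kwargs": {"gripper": [0.7,0.7,0.7,0.7,0.7,0.7,0.7,0.7,0.7], "linear": [[0.0418,-0.0225,0],[0.0418,-0.0225,0],[0.0418,-0.0225,0],[0.0418,-0.0225,0],[0.0418,-0.0225,0],[0,0,0],[0,0,0],[0,0,0],[0,0,0]], "rotation": [[0,0,0],[0,0,0],[0,0,0],[0,0,0],[0,0,0],[0,0,0],[0,0,0],[0,0,0],[0,0,0]]}}

```text
time: 21.42
tcp_pos: [425.5, 13.1, 231.5]
tcp_rot: [0.121, -3.139, 0.0]
ft_force: [-0.3, 0.0, -0.5]
gripper_width: 59.6
finger_force: 0.0
```

Run:
```python
from h import *
import pickle
o=env.get_obs(); im=viewer.capture("wrist"); cv2.imwrite("pics/w7.png",im); pickle.dump(o,open("w7.pkl","wb"))
print(o["tcp_pos"],o["tcp_rot"],o["q"].round(2),o["gripper_width"])
hsv=cv2.cvtColor(im,cv2.COLOR_BGR2HSV)
for n,(a,b) in dict(red=(0,5),yellow=(24,34),green=(65,95),blue=(100,125)).items():
    m=cv2.inRange(hsv,(a,110,40),(b,255,255)); k,l,s,c=cv2.connectedComponentsWithStats(m); i=[j for j in range(1,k) if s[j,4]>100]; print(n,s[i].tolist())
ys,xs=slice(60,300),slice(100,540)
cv2.imwrite("pics/w7b.png",cv2.resize(im[:300],None,fx=1.25,fy=1.25,interpolation=cv2.INTER_CUBIC))
```

```text
[425.52914737  13.13709819 231.48168374] [ 1.21178263e-01 -3.13858200e+00  4.95739273e-04] [ 0.42  0.04 -0.45  0.   -1.09 -1.91] 59.61153208556559
red [[341, 163, 53, 79, 2870], [481, 289, 15, 19, 193]]
yellow []
green [[412, 162, 70, 79, 2496]]
blue [[0, 141, 119, 140, 12075], [171, 164, 69, 79, 3176], [373, 318, 15, 11, 128]]
```

View pics/w7b.png

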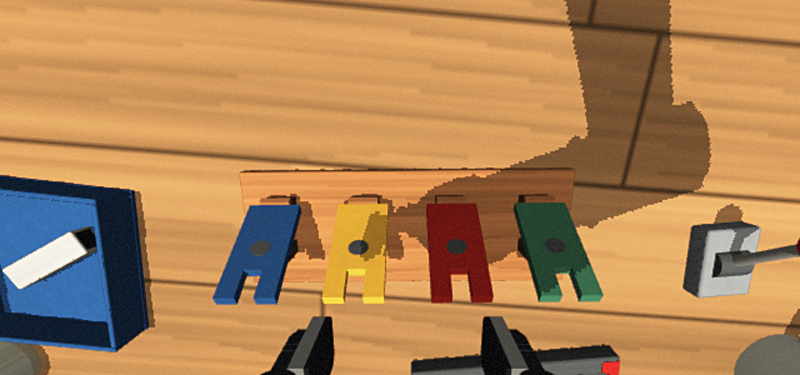

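The wrist view shows all four plates, blue, yellow, red and green from left to right. Their lower edges are at row 204, their fork tips at row 302, and red spans columns 426 to 493. I fit them jointly.

```bash
cat > fit7.py <<'E'
from h import *
import pickle
from scipy.optimize import least_squares
o=pickle.load(open("w7.pkl","rb")); C=cam("wrist",o); C2=cam("top")
D=dict(blue=[(248,204),(300,206),(214,302),(277,303)],yellow=[(337,204),(388,206),(323,302),(385,303)],red=[(426,204),(477,204),(432,303),(493,302)],green=[(514,204),(563,203),(545,301),(602,300)])
T=dict(green=[(298,449),(366,449),(318,532),(382,528)],red=[(417,443),(487,440),(432,524),(497,521)],yellow=[(542,433),(611,431),(549,517),(613,514)],blue=[(666,425),(735,422),(667,509),(731,506)])
names=list(D)
Lp=np.array([(-4,-22,0),(-4,22,0),(4,-22,100),(4,22,100)],float)
W=np.array([D[n] for n in names]).reshape(-1,2)/1.25-.1
Tp=np.array([[T[n][i] for i in (3,2,1,0)] for n in names],float).reshape(-1,2); Tp=np.c_[190+Tp[:,0]/4.5-.4,205+(Tp[:,1]-270)/4.5-.4]
bay=dict(blue=-117,yellow=-39,red=39,green=117)
def X(p): # xr,yr,yaw,z0,dy*4
    R=Ro.from_euler("z",p[2]); out=[]
    for i,n in enumerate(names):
        q=Ro.from_euler("y",np.pi/6).apply(Lp)+[0,bay[n]+p[4+i],0]; out.append(R.apply(q)+[p[0],p[1],p[3]])
    return np.vstack(out)
def res(p,m):
    r=[p[4:]*.3]; 
    if m!=2: r.append((proj(C,X(p))-W).ravel())
    if m!=1: r.append((proj(C2,X(p))-Tp).ravel()*1.5)
    return np.concatenate(r)
for m in (1,2,3):
    r=least_squares(lambda p:res(p,m),[412,11,.08,20,0,0,0,0]); print(m,r.x.round(3),abs(r.fun).max())
    if m==1:
        p=r.x
        for n,x in zip(names,X(p).reshape(4,4,3)): print(n,((x[0]+x[1])/2+Ro.from_euler("z",p[2]).apply(Ro.from_euler("y",np.pi/6).apply([4,0,0]))).round(1))
E
python3 fit7.py
```

```text
1 [ 4.15298e+02  1.07450e+01  8.60000e-02  3.12350e+01 -1.81800e+00
 -6.75000e-01  5.25000e-01  1.96900e+00] 3.407574013271585
blue [ 425.5 -107.6   31.2]
yellow [418.7 -28.8  31.2]
red [411.9  50.1  31.2]
green [405.1 129.3  31.2]
2 [ 4.13458e+02  1.02030e+01  8.10000e-02  1.58320e+01 -1.63000e+00
 -1.10000e-02  1.24100e+00  4.01000e-01] 0.9577121836665867
3 [ 4.14301e+02  1.05140e+01  8.50000e-02  3.38080e+01 -6.35000e-01
 -1.56000e-01  2.95000e-01  4.96000e-01] 4.2176275296268955
```

```bash
cat >> fit7.py <<'E'
print("----")
def run(Lx,z0=None,scl=1):
    global Lp; Lp=np.array([(-4,-22,0),(-4,22,0),(Lx,-22,100),(Lx,22,100)],float)
    f=lambda p:np.r_[p[4:]*.05,(proj(C,X(p))-W).ravel()] if z0 is None else np.r_[p[4:]*.05,(proj(C,X(np.r_[p[:3],z0,p[4:]]))-W).ravel()]
    r=least_squares(f,[412,11,.08,20,0,0,0,0]);print(Lx,z0,r.x.round(2));print(r.fun[4:].reshape(4,8).round(1))
run(4);run(-4);run(4,20);run(-4,20)
E
python3 fit7.py | sed -n '/----/,$p'
```

```text
----
4 None [ 4.1544e+02  1.0760e+01  9.0000e-02  3.0850e+01 -2.0200e+00 -7.4000e-01
  5.9000e-01  2.1700e+00]
[[ 0.8  0.8 -1.3 -1.1  1.4  1.4 -1.   0.3]
 [ 0.8  0.3 -0.4 -1.6  0.6  0.8 -1.  -0.3]
 [ 1.  -0.3 -0.2 -0.6  0.  -0.6 -0.7 -0.1]
 [ 2.2 -0.8  2.7 -0.3 -3.3  0.4 -0.8  0.9]]
-4 None [ 4.1453e+02  1.0710e+01  9.0000e-02  4.1520e+01  3.5700e+00  1.1200e+00
 -1.2800e+00 -3.4100e+00]
[[ 2.   1.9  1.2 -0.  -1.5  0.5 -1.1 -0.6]
 [ 0.8  1.3  0.8 -0.6 -1.3 -0.1  0.  -1.2]
 [-0.2  0.8 -0.2  0.5 -1.  -1.4  1.3 -1. ]
 [-0.2  0.3  1.5  0.8 -3.3 -0.4  2.2  0. ]]
4 20 [ 4.1921e+02  1.1070e+01  9.0000e-02 -3.9281e+02 -6.4900e+00 -2.2400e+00
  2.0800e+00  6.6500e+00]
[[ 1.   2.3 -2.4  0.4  2.7  0.1 -1.6 -1.1]
 [ 1.3  1.7 -1.2 -0.2  1.7 -0.5 -1.8 -1.6]
 [ 1.8  1.2 -0.7  0.9  0.8 -1.9 -1.7 -1.4]
 [ 3.3  0.6  2.5  1.2 -2.8 -0.9 -2.1 -0.4]]
-4 20 [ 4.2206e+02  1.1330e+01  9.0000e-02  1.2577e+03 -5.3500e+00 -1.8600e+00
  1.6900e+00  5.5100e+00]
[[ 2.4  4.7 -1.1  2.8  1.3 -2.1 -2.3 -3.2]
 [ 1.8  4.2 -0.8  2.3  0.9 -2.6 -1.7 -3.8]
 [ 1.4  3.6 -1.1  3.4  0.8 -4.  -1.  -3.5]
 [ 2.2  3.1  1.3  3.7 -2.1 -3.  -0.6 -2.5]]
```

{"fn": "send_rows", "kwargs": {"gripper": [0.7,0.7,0.7,0.7,0.7,0.7,0.7,0.7,0.7,0.7], "linear": [[-0.031,0.0195,0.036],[-0.031,0.0195,0.036],[0,0,0],[0,0,0],[0,0,0],[0,0,0],[0,0,0],[0,0,0],[0,0,0],[0,0,0]], "rotation": [[0,0,0],[0,0,0],[0,0.131,0],[0,0.131,0],[0,0.131,0],[0,0.131,0],[0,0,0],[0,0,0],[0,0,0],[0,0,0]]}}

```text
time: 22.72
tcp_pos: [483.4, 56.4, 160.7]
tcp_rot: [0.101, -2.618, 0.027]
ft_force: [1.0, -0.3, -0.1]
gripper_width: 60.0
finger_force: 0.0
```

```bash
cat >> h.py <<'E'
def tilted(psi): # tool aligned with a leaning plate, rack yaw psi
    Rp=(Ro.from_euler("z",psi)*Ro.from_euler("y",np.pi/6)).as_matrix(); return Ro.from_matrix(np.c_[-Rp[:,0],Rp[:,1],-Rp[:,2]]).as_rotvec()
def upax(psi): return (Ro.from_euler("z",psi)*Ro.from_euler("y",np.pi/6)).apply([0,0,1])
E
python3 - <<'E'
from h import *
import pickle
o=env.get_obs(); im=viewer.capture("wrist"); cv2.imwrite("pics/w8.png",im); pickle.dump(o,open("w8.pkl","wb"))
P=np.array([411.7,50.2,30]);u=upax(.085)
print(o["tcp_pos"],togo(o,P+45*u,tilted(.085)),o["q"].round(2))
hsv=cv2.cvtColor(im,cv2.COLOR_BGR2HSV); m=cv2.inRange(hsv,(0,110,40),(5,255,255))|cv2.inRange(hsv,(175,110,40),(180,255,255))
k,l,s,c=cv2.connectedComponentsWithStats(m); print(s[[j for j in range(1,k) if s[j,4]>60]].tolist())
j=1+np.argmax(s[1:,4]); mm=(l==j).astype(np.uint8)
ct=max(cv2.findContours(mm,0,2)[0],key=cv2.contourArea); print(cv2.approxPolyDP(ct,2,True)[:,0].tolist())
C=cam("wrist",o); Lp=np.array([(x,y,z) for z in (0,74,100) for x in (-4,4) for y in (-22,22)]); 
print(proj(C,Ro.from_matrix((Ro.from_euler("z",.085)*Ro.from_euler("y",np.pi/6)).as_matrix()).apply(Lp)+P).round(0).tolist())
E
```

```text
[483.38966977  56.42195856 160.69262261] (array([-0.0029, -0.0005,  0.1042]), array([ 0.0042,  0.0015, -0.0066])) [ 0.36  0.49 -0.06 -0.14 -1.53 -1.81]
[[293, 184, 67, 51, 2537]]
[[303, 185], [293, 223], [294, 234], [316, 234], [317, 219], [335, 219], [337, 234], [359, 233], [359, 222], [348, 184]]
[[304.0, 185.0], [349.0, 185.0], [304.0, 193.0], [349.0, 193.0], [298.0, 211.0], [357.0, 211.0], [298.0, 221.0], [357.0, 221.0], [295.0, 225.0], [361.0, 224.0], [295.0, 235.0], [361.0, 235.0]]
```

The red mask matches the predicted plate outline within 2 px. Grasping red.

{"fn": "send_rows", "kwargs": {"gripper": [0.7,0.7,0.7,0.7,0.7,0.7,0,0,0,0,0,0], "linear": [[-0.003,-0.0015,0],[0,0,0.035],[0,0,0.035],[0,0,0.034],[0,0,0],[0,0,0],[0,0,0],[0,0,0],[0,0,0],[0,0,0],[0,0,0],[0,0,0]], "rotation": [[0,0,-0.006],[0,0,0],[0,0,0],[0,0,0],[0,0,0],[0,0,0],[0,0,0],[0,0,0],[0,0,0],[0,0,0],[0,0,0],[0,0,0]]}}

```text
time: 24.28
tcp_pos: [442.6, 51.2, 74.8]
tcp_rot: [0.12, -2.631, 0.03]
ft_force: [9.8, 3.8, 31.1]
gripper_width: 43.0
finger_force: 69.2
```

{"fn": "send_rows", "kwargs": {"gripper": [0,0,0,0,0,0,0,0], "linear": [[0,0,-0.01],[0,0,-0.03],[0,0,-0.04],[0,0,-0.04],[0,0,0],[0,0,0],[0,0,0],[0,0,0]], "rotation": [[0,0,0],[0,0,0],[0,0,0],[0,0,0],[0,0,0],[0,0,0],[0,0,0],[0,0,0]]}}

```text
time: 25.28
tcp_pos: [493.6, 55.6, 171.3]
tcp_rot: [0.108, -2.613, 0.025]
ft_force: [-0.2, -0.6, -2.6]
gripper_width: 43.0
finger_force: 60.8
```

```bash
cat > hand.py <<'E'
# fit of the held plate in tool frame from colour mask
from h import *
import sys
from scipy.optimize import least_squares
def mask(im,col):
    hsv=cv2.cvtColor(im,cv2.COLOR_BGR2HSV)
    a={"red":[(0,6),(174,180)],"yellow":[(20,34)],"green":[(65,95)],"blue":[(100,125)]}[col]
    m=0
    for lo,hi in a: m=m|cv2.inRange(hsv,(lo,110,40),(hi,255,255))
    return m
if __name__=="__main__":
    o=env.get_obs(); im=viewer.capture("wrist"); cv2.imwrite(f"pics/hand_{sys.argv[1]}_{o['time']:.1f}.png",im)
    c=viewer.get_calibration("wrist"); f=200/np.tan(np.radians(c["fovy"]/2)); K=np.array([[f,0,c["cx"]],[0,f,c["cy"]],[0,0,1]])
    W=np.linalg.inv(c["T_tool_cam"]); C=(K,W[:3,:3],W[:3,3])
    m=mask(im,sys.argv[1]); k,l,s,_=cv2.connectedComponentsWithStats(m)
    print(s[[j for j in range(1,k) if s[j,4]>60]].tolist())
    j=1+np.argmax(s[1:,4]); ct=max(cv2.findContours((l==j).astype(np.uint8),0,2)[0],key=cv2.contourArea)
    print(cv2.approxPolyDP(ct,2,True)[:,0].tolist())
    L=np.array([(x,y,z) for z in (0,74,100) for x in (-4,4) for y in (-22,22)])
    for z in (50,45,55): print(z,proj(C,np.c_[-L[:,0],L[:,1],z-L[:,2]]).round(0).astype(int).tolist())
    print(o["tcp_pos"].round(1),o["tcp_rot"].round(3),o["q"].round(2),o["gripper_width"],o["ft_force"].round(1))
E
python3 hand.py red
```

```text
[[263, 209, 124, 117, 9574]]
[[296, 209], [263, 304], [265, 321], [305, 323], [309, 284], [312, 282], [342, 284], [344, 324], [383, 325], [386, 306], [361, 210]]
50 [[295, 220], [362, 220], [296, 231], [361, 231], [280, 282], [380, 282], [281, 297], [379, 297], [270, 322], [392, 322], [271, 340], [390, 340]]
45 [[295, 222], [362, 223], [295, 234], [362, 234], [278, 288], [382, 288], [279, 304], [381, 304], [267, 332], [395, 332], [268, 350], [393, 350]]
55 [[296, 217], [361, 217], [296, 228], [360, 228], [281, 275], [378, 276], [282, 291], [377, 291], [272, 313], [389, 313], [273, 330], [388, 330]]
[493.6  55.6 171.3] [ 0.108 -2.613  0.025] [ 0.35  0.5  -0.02 -0.14 -1.56 -1.8 ] 43.01074622946623 [-0.2 -0.6 -2.6]
```

```bash
cat > hfit.py <<'E'
from h import *
from scipy.optimize import least_squares
c=viewer.get_calibration("wrist"); f=200/np.tan(np.radians(c["fovy"]/2)); K=np.array([[f,0,c["cx"]],[0,f,c["cy"]],[0,0,1]])
W=np.linalg.inv(c["T_tool_cam"]); C=(K,W[:3,:3],W[:3,3])
# order: bottom front L,R ; top front L,R ; top back L,R ; notch floor v (back)
L=np.array([(-4,-22,0),(-4,22,0),(-4,-22,100),(-4,22,100),(4,-22,100),(4,22,100)],float)
def hfit(uv,vn):
    uv=np.array(uv,float)+.0
    def X(p): return Ro.from_rotvec(p[3:6]).apply(np.c_[-L[:,0],L[:,1],50-L[:,2]])+[p[0],p[1],p[2]-50]
    def Xn(p): return Ro.from_rotvec(p[3:6]).apply([[-4,0,50-74]])+[p[0],p[1],p[2]-50]
    r=least_squares(lambda p:np.r_[(proj(C,X(p))-uv).ravel(),.7*(proj(C,Xn(p))[0,1]-vn),p[3]*50,p[5]*50],[0,0,55,0,0,0])
    p=r.x; b=Ro.from_rotvec(p[3:6]).apply([0,0,50])+[p[0],p[1],p[2]-50]
    print("p",p.round(3),"res",r.fun.round(1),"origin in tool",b.round(1)); return p
E
python3 - <<'E'
from hfit import *
hfit([(296,209),(361,210),(263,304),(386,306),(265,322),(384,325)],283)
E
```

```text
p [ 6.1200e+00 -1.2500e+00  5.1932e+01 -2.2000e-02  9.0000e-03  5.0000e-03] res [-0.7  0.1  0.4 -0.   0.4 -0.1 -0.3  0.3 -0.3  0.1  0.2 -0.4  0.1 -1.1
  0.3] origin in tool [ 6.5 -0.2 51.9]
```

{"fn": "send_rows", "kwargs": {"gripper": [0,0,0,0,0,0,0,0,0,0,0,0], "linear": [[0,0,-0.02],[0,0,-0.02],[0,0,-0.02],[0,0,0],[0,0,0],[0,0,0],[0,0,0],[0,0,0],[0,0,0],[0,0,0],[0,0,0],[0,0,0]], "rotation": [[0,-0.131,0],[0,-0.131,0],[0,-0.131,0],[0,-0.131,0],[0,0,-0.139],[0,0,-0.139],[0,0,-0.139],[0,0,-0.139],[0,0,-0.139],[0,0,-0.139],[0,0,-0.139],[0,0,-0.139]]}}

```text
time: 26.82
tcp_pos: [516.3, 57.2, 226.8]
tcp_rot: [1.772, -2.594, -0.005]
ft_force: [0.0, 0.5, -2.4]
gripper_width: 42.7
finger_force: 60.7
```

{"fn": "send_rows", "kwargs": {"gripper": [0,0,0,0,0,0,0], "linear": [[0,0,0],[0,0,0],[0,0,0],[0,0,0],[0,0,0],[0,0,0],[0,0,0]], "rotation": [[0,0,-0.139],[0,0,-0.139],[0,0,-0.139],[0,0,-0.139],[0,0,0],[0,0,0],[0,0,0]]}}

```text
time: 27.7
tcp_pos: [517.0, 57.3, 227.2]
tcp_rot: [-2.409, 2.014, 0.004]
ft_force: [0.4, 1.1, -1.4]
gripper_width: 43.0
finger_force: 60.7
```

```bash
python3 hand.py red | sed -n '2p;6p'
python3 - <<'E'
from h import *
o=env.get_obs(); print(togo(o,[614.5,198.0,180],down(190)),o["tcp_pos"])
E
```

```text
[[296, 209], [271, 289], [263, 305], [265, 321], [304, 323], [309, 284], [321, 282], [343, 285], [344, 324], [384, 325], [386, 308], [373, 266], [373, 255], [362, 211]]
[517.   57.3 227.2] [-2.409  2.014  0.004] [ 0.42  0.21 -0.25 -0.   -1.11 -0.24] 42.99038784799763 [ 0.4  1.1 -1.4]
(array([-0.121 , -0.1209,  0.0476]), array([0.    , 0.003 , 0.0038])) [517.04701146  57.35169013 227.19858487]
```

{"fn": "send_rows", "kwargs": {"gripper": [0,0,0,0,0,0,0,0,0,0], "linear": [[-0.0403,-0.0403,0],[-0.0403,-0.0403,0],[-0.0403,-0.0403,0],[0,0,0],[0,0,0.045],[0,0,0.045],[0,0,0],[0,0,0],[0,0,0],[0,0,0]], "rotation": [[0,0,0.004],[0,0,0],[0,0,0],[0,0,0],[0,0,0],[0,0,0],[0,0,0],[0,0,0],[0,0,0],[0,0,0]]}}

```text
time: 29.0
tcp_pos: [615.7, 198.2, 139.6]
tcp_rot: [-2.403, 2.015, 0.001]
ft_force: [-0.8, 0.1, -2.0]
gripper_width: 43.3
finger_force: 61.4
```

Run:
```python
from h import *
import pickle
o=env.get_obs(); im=viewer.capture("wrist"); cv2.imwrite("pics/w9.png",im); pickle.dump(o,open("w9.pkl","wb"))
print(togo(o,[614.5,198.0,132],down(190)),o["tcp_pos"],o["ft_force"])
```

```text
(array([0.    , 0.0012, 0.0076]), array([-0.0033,  0.004 ,  0.0006])) [615.65128918 198.18928615 139.58679005] [-0.81386846  0.14663523 -2.01650356]
```

```bash
cat > marks.py <<'E'
from hand import *
import pickle
def marks(im,C,cols,z=70,amin=15):
    K={"red":48,"yellow":16,"green":-16,"blue":-48}; A=[];B=[]
    for col in cols:
        k,l,s,c=cv2.connectedComponentsWithStats(mask(im,col))
        for j in range(1,k):
            if s[j,4]<amin: continue
            p=back(C,c[j],z)[:2]; d=Ro.from_euler("z",-.174).apply(np.r_[p-[624.2,144.4],0])
            if abs(d[1]-K[col])<9 and 20<abs(d[0])<36: A.append((np.sign(d[0])*28,K[col]));B.append(p);print(col,d[:2].round(1),s[j,4])
    A=np.array(A);B=np.array(B)
    f=lambda p:(Ro.from_euler("z",p[2]).apply(np.c_[A,0*A[:,0]])[:,:2]+p[:2]-B).ravel()
    r=least_squares(f,[624,144,.174]); print("carrier",r.x.round(2),"res",abs(r.fun).max().round(2)); return r.x
if __name__=="__main__":
    for n,cols in (("w6",("red","yellow","green","blue")),("w9",("yellow","green","blue"))):
        o=pickle.load(open(n+".pkl","rb")); marks(cv2.imread(f"pics/{n}.png"),cam("wrist",o),cols)
E
python3 marks.py
```

```text
red [28.3 47.5] 96
red [-28.4  47.6] 91
yellow [-30.2  19. ] 22
green [ 28.2 -15.8] 65
green [-28.2 -16.5] 72
blue [ 28.4 -48. ] 103
blue [-28.4 -48.5] 102
carrier [6.2384e+02 1.4451e+02 1.7000e-01] res 2.46
yellow [28.3 15.8] 216
yellow [-28.3  15.6] 212
green [ 28.4 -16. ] 184
green [-28.2 -16.1] 191
blue [ 28.6 -48.2] 274
blue [-28.2 -48.3] 270
carrier [6.2429e+02 1.4418e+02 1.8000e-01] res 0.43
```

The paint marks confirm the carrier within 0.5 mm. Inserting red.

{"fn": "send_rows", "kwargs": {"gripper": [0,0,0,0,0,0,0,0], "linear": [[0,0.0012,0.006],[0,0,0.006],[0,0,0.006],[0,0,0.004],[0,0,0.004],[0,0,0],[0,0,0],[0,0,0]], "rotation": [[0,0.004,0],[0,0,0],[0,0,0],[0,0,0],[0,0,0],[0,0,0],[0,0,0],[0,0,0]]}}

```text
time: 30.05
tcp_pos: [613.7, 197.7, 120.9]
tcp_rot: [-2.409, 2.015, -0.007]
ft_force: [-15.8, 0.7, 34.4]
gripper_width: 43.1
finger_force: 66.6
```

{"fn": "send_rows", "kwargs": {"gripper": [0,0,0,0,0], "linear": [[0,0,-0.013],[0,0,0],[0,0,0],[0,0,0],[0,0,0]], "rotation": [[0,0,0],[0,0,0],[0,0,0],[0,0,0],[0,0,0]]}}

```text
time: 30.68
tcp_pos: [613.6, 197.5, 123.6]
tcp_rot: [2.406, -2.017, 0.001]
ft_force: [0.5, -1.1, -2.1]
gripper_width: 43.2
finger_force: 61.7
```

```bash
python3 hand.py red | sed -n '1,2p;6p'
python3 - <<'E'
from marks import *
o=env.get_obs(); im=viewer.capture("wrist"); cv2.imwrite("pics/w10.png",im); pickle.dump(o,open("w10.pkl","wb")); marks(im,cam("wrist",o),("yellow","green","blue"))
cv2.imwrite("pics/w10b.png",cv2.resize(im[150:340,230:420],None,fx=3.1,fy=3.1,interpolation=cv2.INTER_CUBIC))
E
```

```text
[[263, 207, 124, 119, 9574], [276, 208, 12, 23, 212]]
[[371, 208], [296, 209], [271, 289], [263, 305], [266, 322], [304, 323], [309, 285], [311, 282], [343, 285], [344, 324], [384, 324], [386, 307], [372, 262], [374, 260], [371, 251], [376, 247], [370, 246], [367, 235], [370, 229]]
[613.6 197.5 123.6] [ 2.406e+00 -2.017e+00  1.000e-03] [ 0.56  0.51 -0.08  0.   -0.99 -0.39] 43.17074827968485 [ 0.5 -1.1 -2.1]
yellow [28.3 15.8] 246
yellow [-28.3  15.6] 247
green [ 28.3 -16.3] 232
green [-28.2 -16.4] 226
blue [ 28.6 -48.2] 316
blue [-28.2 -48.4] 310
carrier [6.2430e+02 1.4409e+02 1.8000e-01] res 0.45
```

View pics/w10b.png

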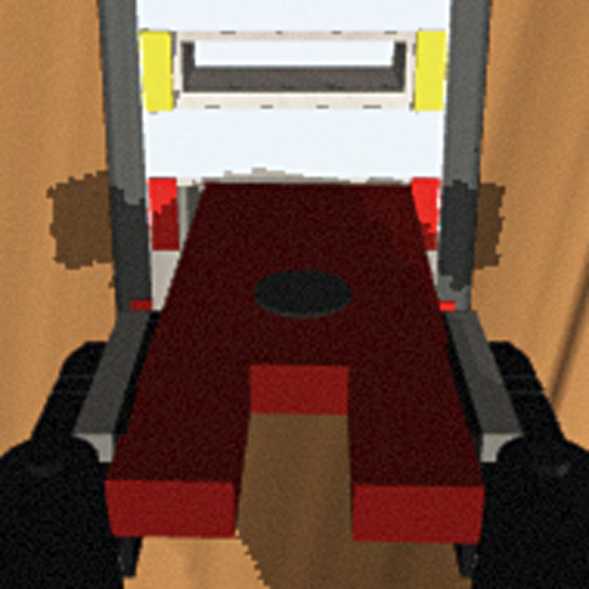

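Run:
```python
from marks import *
from hfit import hfit
o=pickle.load(open("w10.pkl","rb")); C=cam("wrist",o)
s=[615.9,191.6,70]; print("slot proj",proj(C,s))
p=back(C,((152+440)/2/3.1+229.8,213/3.1+149.8),70);R=Ro.from_rotvec(o["tcp_rot"]).inv()
print("slot by red patches",p,"tool:",R.apply(p-o["tcp_pos"]).round(2),"by model tool:",R.apply(s-o["tcp_pos"]).round(2))
hfit([(205/3.1+229.8,183/3.1+149.8),(412/3.1+229.8,185/3.1+149.8),(106/3.1+229.8,482/3.1+149.8),(484/3.1+229.8,487/3.1+149.8),(112/3.1+229.8,536/3.1+149.8),(482/3.1+229.8,542/3.1+149.8)],413/3.1+149.8)
```

```text
slot proj [[324.27775632 218.91082918]]
slot by red patches [615.27987418 191.19405151  70.        ] tool: [ 6.46 -0.55 53.9 ] by model tool: [ 6.17 -1.24 53.9 ]
p [ 8.9700e+00  7.0000e-01  5.2537e+01 -2.5000e-02  1.6000e-02 -3.0000e-03] res [ 0.1  0.  -0.5 -0.2  0.3 -0.3  0.4 -0.2 -0.2  0.3 -0.3  0.2  0.2 -1.2
 -0.2] origin in tool [ 9.8  1.9 52.5]
```

Run:
```python
from hfit import *
print(c["T_tool_cam"].round(3).tolist(),c["cx"],c["cy"],c["fovy"])
for i in range(2):
    k=viewer.get_calibration("wrist"); print(k["T_tool_cam"][:3,3],k["cx"])
a=hfit([(296,209),(361,210),(263,304),(386,306),(265,322),(384,325)],283)
def at(row,x0):
    d=W[:3,:3].T@np.linalg.solve(K,[x0,row,1]); p=-W[:3,:3].T@W[:3,3]; 
    for z in (50,52,54): print(z,(p+d*(z-p[2])/d[2]).round(2))
at(209,329)
at(219,325.3)
```

```text
[[0.001, -0.95, -0.314, 82.574], [1.0, 0.001, 0.0, -0.43], [0.0, -0.314, 0.95, -141.779], [0.0, 0.0, 0.0, 1.0]] 325.55173705646746 202.4332403760348 65.72146915005652
[  82.57360562   -0.42991894 -141.77891344] 325.55173705646746
[  82.57360562   -0.42991894 -141.77891344] 325.55173705646746
p [ 9.0350e+00  3.0300e-01  5.2395e+01 -2.2000e-02  9.0000e-03  5.0000e-03] res [-0.7  0.1  0.4 -0.   0.4 -0.1 -0.3  0.3 -0.3  0.1  0.3 -0.4  0.1 -1.1
  0.2] origin in tool [ 9.5  1.4 52.4]
50 [14.68  1.88 50.  ]
52 [13.97  1.91 52.  ]
54 [13.26  1.93 54.  ]
50 [ 7.63 -0.54 50.  ]
52 [ 6.85 -0.54 52.  ]
54 [ 6.07 -0.54 54.  ]
```

The crop shows the plate's bottom edge from (205,183) to (412,185), while the red slot marks are centred at (296,213). In that same image the plate therefore sits about 3.4 mm (tool x) and 2.4 mm (tool y) off the slot. I correct that and probe.

{"fn": "send_rows", "kwargs": {"gripper": [0,0,0,0,0,0,0], "linear": [[-0.0033,-0.0023,-0.004],[0,0,0],[0,0,0.007],[0,0,0.006],[0,0,0],[0,0,0],[0,0,0]], "rotation": [[0,0,0],[0,0,0],[0,0,0],[0,0,0],[0,0,0],[0,0,0],[0,0,0]]}}

```text
time: 31.65
tcp_pos: [615.6, 201.4, 115.9]
tcp_rot: [2.407, -2.019, 0.002]
ft_force: [-0.2, -0.5, -1.4]
gripper_width: 43.0
finger_force: 61.7
```

{"fn": "send_rows", "kwargs": {"gripper": [0,0,0,0,0,0,0,0], "linear": [[0,0,0.005],[0,0,0.005],[0,0,0.005],[0,0,0.004],[0,0,0.003],[0,0,0],[0,0,0],[0,0,0]], "rotation": [[0,0,0],[0,0,0],[0,0,0],[0,0,0],[0,0,0],[0,0,0],[0,0,0],[0,0,0]]}}

```text
time: 32.65
tcp_pos: [615.6, 201.4, 93.9]
tcp_rot: [2.407, -2.019, 0.002]
ft_force: [0.4, 0.5, -2.1]
gripper_width: 43.3
finger_force: 61.7
```

{"fn": "send_rows", "kwargs": {"gripper": [0,0,0.65,0.65,0.65,0.65,0.65,0.65,0.65,0.65,0.65,0.65], "linear": [[0,0,0.0015],[0,0,0],[0,0,0],[0,0,0],[0,0,0],[0,0,-0.03],[0,0,-0.04],[0,0,-0.05],[0,0,-0.02],[0,0,0],[0,0,0],[0,0,0]], "rotation": [[0,0,0],[0,0,0],[0,0,0],[0,0,0],[0,0,0],[0,0,0],[0,0,0],[0,0,0],[0,0,0],[0,0,0],[0,0,0],[0,0,0]]}}

```text
time: 34.15
tcp_pos: [614.7, 201.1, 230.3]
tcp_rot: [2.404, -2.016, -0.0]
ft_force: [-0.0, 0.1, -0.2]
gripper_width: 55.5
finger_force: 0.0
```

Run:
```python
from marks import *
o=env.get_obs(); im=viewer.capture("wrist"); t=viewer.capture("top"); cv2.imwrite("pics/w11.png",im);cv2.imwrite("pics/t11.png",t); pickle.dump(o,open("w11.pkl","wb"))
C=cam("wrist",o); marks(im,C,("yellow","green","blue"))
k,l,s,_=cv2.connectedComponentsWithStats(mask(im,"red")); j=1+np.argmax(s[1:,4]); ct=max(cv2.findContours((l==j).astype(np.uint8),0,2)[0],key=cv2.contourArea)
print(cv2.approxPolyDP(ct,2,True)[:,0].tolist(),s[s[:,4]>40].tolist())
L=np.array([(x,y,100) for x in (-22,22) for y in (44,52)]+[(x,y,30) for x in (-22,22) for y in (44,52)],float)
print(proj(C,Ro.from_euler("z",.175).apply(L)+[624.3,144.1,40]).round(1).tolist())
print(o["tcp_pos"],o["q"].round(2))
# next: above yellow standoff, vertical, yaw 94.9
print(Ro.from_rotvec(down(94.9)).inv().apply(np.array([418.7,-28.8,30])+145*upax(.086)-o["tcp_pos"]))
```

```text
yellow [28.6 16.1] 107
yellow [-28.3  16. ] 106
green [ 28.3 -16.3] 88
green [-28.2 -16.6] 91
blue [ 28.7 -48.2] 120
blue [-28.2 -48.3] 120
carrier [6.2434e+02 1.4421e+02 1.8000e-01] res 0.51
[[295, 169], [295, 184], [302, 186], [299, 201], [317, 202], [319, 192], [334, 192], [336, 202], [354, 202], [351, 186], [357, 183], [357, 169], [352, 170], [351, 181], [348, 172], [305, 172], [301, 183], [300, 170]] [[0, 0, 640, 400, 254207], [294, 169, 65, 34, 1544], [287, 204, 9, 15, 113], [357, 204, 7, 15, 102]]
[[354.5, 193.0], [354.2, 202.7], [298.2, 193.0], [298.5, 202.7], [348.1, 173.2], [347.9, 181.0], [303.9, 173.1], [304.1, 180.9]]
[614.73938025 201.1469968  230.28928935] [ 0.57  0.42  0.07  0.   -1.22 -0.39]
[ 142.46428765 -212.32681013   74.7156058 ]
```

Red is seated: its tips are within 2 px of the prediction. Now yellow.

{"fn": "send_rows", "kwargs": {"gripper": [0.6,0.6,0.6,0.6,0.6,0.6,0.6,0.6,0.6,0.6,0.6,0.6], "linear": [[0,0,0],[0,0,0],[0,0,0],[0,0,0],[0,0,0],[0,0,0],[0,0,0],[0,0,0],[0,0,0],[0,0,0],[0,0,0],[0,0,0]], "rotation": [[0,0,0.1385],[0,0,0.1385],[0,0,0.1385],[0,0,0.1385],[0,0,0.1385],[0,0,0.1385],[0,0,0.1385],[0,0,0.1385],[0,0,0.1385],[0,0,0.1385],[0,0,0.1385],[0,0,0.1385]]}}

```text
time: 35.75
tcp_pos: [615.3, 201.4, 231.4]
tcp_rot: [0.125, -3.138, 0.002]
ft_force: [0.4, -0.1, -0.1]
gripper_width: 51.4
finger_force: 0.0
```

{"fn": "send_rows", "kwargs": {"gripper": [0.65,0.65,0.65,0.65,0.65,0.65,0.65,0.65,0.65,0.65,0.65,0.65], "linear": [[0.0285,-0.0425,0.013],[0.0285,-0.0425,0.013],[0.0285,-0.0425,0.013],[0.0285,-0.0425,0.013],[0.0285,-0.0425,0.013],[0,0,0],[0,0,0],[0,0,0],[0,0,0],[0,0,0],[0,0,0],[0,0,0]], "rotation": [[0,0,0],[0,0,0],[0,0,0],[0,0,0],[0,0,0],[0,0.131,0],[0,0.131,0],[0,0.131,0],[0,0.131,0],[0,0,0],[0,0,0],[0,0,0]]}}

```text
time: 37.25
tcp_pos: [490.8, -22.4, 168.1]
tcp_rot: [0.11, -2.618, 0.031]
ft_force: [-0.8, -1.0, 0.3]
gripper_width: 55.3
finger_force: 0.0
```

```bash
cat > pre.py <<'E'
# before a grasp: compare mask with prediction, give move to grasp
from marks import *
col=sys.argv[1]; P=np.array(eval(sys.argv[2])); psi=.086
o=env.get_obs(); im=viewer.capture("wrist"); cv2.imwrite(f"pics/pre_{col}.png",im); C=cam("wrist",o)
k,l,s,_=cv2.connectedComponentsWithStats(mask(im,col)); j=1+np.argmax(s[1:,4]); ct=max(cv2.findContours((l==j).astype(np.uint8),0,2)[0],key=cv2.contourArea)
print(cv2.approxPolyDP(ct,2,True)[:,0].tolist())
Lp=np.array([(x,y,z) for z,x in ((0,-4),(100,-4),(100,4)) for y in (-22,22)],float)
print("pred botF, topF, topB",proj(C,(Ro.from_euler("z",psi)*Ro.from_euler("y",np.pi/6)).apply(Lp)+P).round(0).tolist())
print(o["tcp_pos"].round(1),togo(o,P+48*upax(psi),tilted(psi)),o["q"].round(2),viewer.get_calibration("wrist")["T_tool_cam"][:3,3])
E
python3 pre.py yellow "[418.7,-28.8,30]"
```

```text
[[305, 186], [308, 200], [307, 235], [328, 235], [327, 220], [323, 220], [326, 217], [330, 220], [343, 220], [345, 212], [348, 214], [347, 221], [350, 222], [347, 226], [350, 234], [370, 233], [371, 223], [348, 185]]
pred botF, topF, topB [[305.0, 186.0], [349.0, 186.0], [296.0, 225.0], [360.0, 225.0], [297.0, 236.0], [360.0, 236.0]]
[490.8 -22.4 168.1] (array([-0.0062, -0.0002,  0.1078]), array([ 0.0001,  0.0019, -0.002 ])) [ 0.24  0.49 -0.06 -0.08 -1.53 -1.7 ] [  79.74489263   -1.85312836 -142.18787327]
```

{"fn": "send_rows", "kwargs": {"gripper": [0.65,0.65,0.65,0.65,0.65,0.65,0.65,0.65,0.65], "linear": [[-0.006,0.0083,0],[0,0,0],[0,0,0.03],[0,0,0.03],[0,0,0.03],[0,0,0],[0,0,0],[0,0,0],[0,0,0]], "rotation": [[0,0,0],[0.055,0,0],[0,0,0],[0,0,0],[0,0,0],[0,0,0],[0,0,0],[0,0,0],[0,0,0]]}}

```text
time: 38.42
tcp_pos: [452.2, -22.2, 87.1]
tcp_rot: [0.129, -2.618, 0.102]
ft_force: [-0.0, 0.5, 1.0]
gripper_width: 55.8
finger_force: 0.0
```

```bash
python3 hand.py yellow; python3 -c "
from h import *
o=env.get_obs();print(togo(o,np.array([418.7,-28.8,30])+48*upax(.086)+[0,2.6,0],tilted(.086)))"
```

```text
[[283, 209, 108, 101, 3842], [280, 288, 38, 24, 691]]
[[297, 209], [294, 228], [300, 225], [297, 224], [300, 222], [304, 227], [293, 230], [292, 236], [294, 234], [298, 238], [304, 231], [309, 232], [306, 230], [310, 228], [305, 226], [310, 224], [313, 228], [312, 233], [306, 233], [306, 236], [304, 234], [305, 237], [302, 238], [305, 239], [302, 243], [295, 242], [297, 249], [294, 251], [290, 247], [291, 239], [284, 273], [287, 274], [285, 270], [289, 267], [290, 272], [287, 272], [291, 275], [292, 270], [295, 271], [293, 274], [297, 272], [302, 275], [299, 273], [301, 268], [304, 272], [308, 269], [310, 274], [305, 276], [307, 283], [304, 283], [301, 277], [304, 280], [302, 282], [291, 277], [286, 282], [284, 275], [283, 282], [284, 279], [293, 286], [287, 289], [299, 284], [301, 287], [302, 282], [303, 287], [307, 284], [310, 288], [306, 289], [316, 291], [316, 275], [321, 271], [324, 275], [346, 274], [346, 260], [349, 258], [349, 266], [353, 267], [349, 271], [353, 275], [352, 270], [356, 273], [354, 278], [351, 276], [352, 281], [353, 278], [358, 283], [359, 281], [355, 281], [
[... 711 characters left out ...]
, 230], [362, 234], [358, 226], [360, 222], [363, 223], [358, 209]]
50 [[295, 220], [362, 220], [296, 231], [361, 231], [280, 282], [380, 282], [281, 297], [379, 297], [269, 322], [392, 322], [271, 340], [390, 340]]
45 [[295, 223], [362, 223], [295, 234], [362, 234], [278, 288], [382, 288], [279, 304], [381, 304], [267, 332], [395, 332], [268, 350], [393, 351]]
55 [[296, 217], [361, 217], [296, 228], [360, 228], [281, 276], [378, 276], [282, 291], [377, 291], [272, 313], [389, 313], [273, 330], [388, 331]]
[452.2 -22.2  87.1] [ 0.129 -2.618  0.102] [ 0.28  0.53 -0.26 -0.04 -1.31 -1.73] 55.83587995188881 [-0.   0.5  1. ]
(array([ 0.0006, -0.0001,  0.0181]), array([-0.0547,  0.0014, -0.0021]))
```

{"fn": "send_rows", "kwargs": {"gripper": [0.65,0.65,0.65,0.65], "linear": [[0,0,0.015],[0,0,0],[0,0,0],[0,0,0]], "rotation": [[0,0,0],[0,0,0],[0,0,0],[0,0,0]]}}

```text
time: 38.98
tcp_pos: [444.2, -23.8, 73.6]
tcp_rot: [0.129, -2.616, 0.103]
ft_force: [0.2, 0.2, -0.4]
gripper_width: 55.1
finger_force: 0.0
```

{"fn": "send_rows", "kwargs": {"gripper": [0,0,0,0,0], "linear": [[0,0,0],[0,0,0],[0,0,0],[0,0,0],[0,0,0]], "rotation": [[0,0,0],[0,0,0],[0,0,0],[0,0,0],[0,0,0]]}}

```text
time: 39.6
tcp_pos: [444.4, -23.8, 73.9]
tcp_rot: [0.129, -2.617, 0.103]
ft_force: [1.4, 1.4, 4.2]
gripper_width: 43.2
finger_force: 60.7
```

{"fn": "send_rows", "kwargs": {"gripper": [0,0,0,0,0,0,0,0,0,0,0,0], "linear": [[0,0,-0.02],[0,0,-0.04],[0,0,-0.04],[0,0,-0.02],[0,0,-0.02],[0,0,-0.02],[0,0,0],[0,0,0],[0,0,0],[0,0,0],[0,0,0],[0,0,0]], "rotation": [[0,0,0],[0,0,0],[0,0,0],[-0.055,0,0],[0,-0.131,0],[0,-0.131,0],[0,-0.131,0],[0,-0.131,0],[0,0,-0.1385],[0,0,-0.1385],[0,0,-0.1385],[0,0,-0.1385]]}}

```text
time: 41.1
tcp_pos: [519.4, -10.8, 211.5]
tcp_rot: [0.99, -2.978, -0.0]
ft_force: [-1.4, -0.1, -2.0]
gripper_width: 43.2
finger_force: 61.1
```

{"fn": "send_rows", "kwargs": {"gripper": [0,0,0,0,0,0,0,0,0,0,0], "linear": [[0,0,0],[0,0,0],[0,0,0],[0,0,0],[0,0,0],[0,0,0],[0,0,0],[0,0,0],[0,0,0],[0,0,0],[0,0,0]], "rotation": [[0,0,-0.1385],[0,0,-0.1385],[0,0,-0.1385],[0,0,-0.1385],[0,0,-0.1385],[0,0,-0.1385],[0,0,-0.1385],[0,0,-0.1385],[0,0,0],[0,0,0],[0,0,0]]}}

```text
time: 42.48
tcp_pos: [520.5, -10.7, 212.8]
tcp_rot: [2.405, -2.019, 0.001]
ft_force: [0.1, -0.1, -2.2]
gripper_width: 42.9
finger_force: 61.1
```

```bash
cat > go.py <<'E'
# held plate: fit in tool frame by silhouette overlap, and move to above the slot
from marks import *
def contour(im,col):
    m=cv2.medianBlur(cv2.morphologyEx(mask(im,col),cv2.MORPH_CLOSE,np.ones((5,5))),5)
    m=m.copy(); k,l,s,_=cv2.connectedComponentsWithStats(m); j=1+np.argmax(s[1:,4]); return (l==j).astype(np.uint8)
def toolcam():
    c=viewer.get_calibration("wrist"); f=200/np.tan(np.radians(c["fovy"]/2)); K=np.array([[f,0,c["cx"]],[0,f,c["cy"]],[0,0,1]])
    W=np.linalg.inv(c["T_tool_cam"]); return (K,W[:3,:3],W[:3,3])
if __name__=="__main__":
    col=sys.argv[1]; o=env.get_obs(); im=viewer.capture("wrist"); cv2.imwrite(f"pics/held_{col}.png",im)
    m=contour(im,col); ct=max(cv2.findContours(m,0,2)[0],key=cv2.contourArea); print(cv2.approxPolyDP(ct,2.5,True)[:,0].tolist())
    K={"red":48,"yellow":16,"green":-16,"blue":-48}[col]; s=np.array([624.3,144.2,0])+Ro.from_euler("z",.175).apply([0,K,0])
    print("slot",s.round(1),o["tcp_pos"].round(1)); print(togo(o,s-Ro.from_rotvec(down(190.05)).apply([float(sys.argv[2]),float(sys.argv[3]),0])+[0,0,180],down(190.05)))
E
python3 go.py yellow 3 0
```

```text
[[295, 218], [265, 311], [269, 333], [273, 336], [303, 336], [309, 296], [312, 293], [340, 292], [343, 295], [345, 334], [380, 336], [386, 316], [361, 226], [353, 218]]
slot [621.5 160.    0. ] [520.5 -10.7 212.8]
(array([-0.1536, -0.129 ,  0.0326]), array([ 0.0004, -0.0009, -0.0014]))
```

Run:
```python
from hfit import *
print(c["T_tool_cam"][:3,3])
hfit([(295,218),(361,218),(265,314),(387,316),(268,335),(383,337)],293)
from h import *
o=env.get_obs(); print(o["time"])
```

```text
[  82.5735815    -0.43117784 -141.77951799]
p [ 3.4560e+00  4.2100e-01  5.2465e+01 -1.5000e-02 -3.0000e-03  4.0000e-03] res [ 0.2 -0.2 -0.3  0.4  0.6  1.6 -0.9  1.3 -1.2 -1.5  1.7 -1.7  0.2 -0.7
  0.2] origin in tool [ 3.3  1.2 52.5]
42.525
```

{"fn": "send_rows", "kwargs": {"gripper": [0,0,0,0,0,0,0,0,0,0,0], "linear": [[-0.0385,-0.0325,0],[-0.0385,-0.0325,0],[-0.0385,-0.0325,0],[-0.0385,-0.0325,0],[0,0,0],[0,0,0.04],[0,0,0.04],[0,0,0],[0,0,0],[0,0,0],[0,0,0]], "rotation": [[0,0,0],[0,0,0],[0,0,0],[0,0,0],[0,0,0],[0,0,0],[0,0,0],[0,0,0],[0,0,0],[0,0,0],[0,0,0]]}}

```text
time: 43.9
tcp_pos: [622.6, 163.8, 134.6]
tcp_rot: [-2.406, 2.017, -0.003]
ft_force: [-0.2, -1.0, -1.9]
gripper_width: 42.9
finger_force: 61.6
```

```bash
cat > chk.py <<'E'
# over the slot: remaining move so that plate (tool x,y,z given) reaches slot floor, by the carrier model and by marks seen now
from marks import *
col=sys.argv[1]; v=np.array([float(a) for a in sys.argv[2:5]]); o=env.get_obs(); im=viewer.capture("wrist"); cv2.imwrite(f"pics/chk_{col}.png",im)
K={"red":48,"yellow":16,"green":-16,"blue":-48}[col]
print(o["tcp_pos"].round(1),o["ft_force"].round(1)); R=Ro.from_rotvec(down(190.05))
def rem(p):
    s=np.array([p[0],p[1],40])+Ro.from_euler("z",p[2]).apply([0,K,0]); return togo(o,s-R.apply(v),down(90+90+np.degrees(p[2])))
print("model",rem([624.3,144.2,.175]))
seen=[c for c in ("green","blue") if c!=col]
if len(sys.argv)>5: print("marks",rem(marks(im,cam("wrist",o),sys.argv[5].split(","))))
E
python3 chk.py yellow 3.3 1.2 52.5 green,blue
```

```text
[622.6 163.8 134.6] [-0.2 -1.  -1.9]
model (array([0.0003, 0.0007, 0.0421]), array([-0.003 , -0.0002,  0.0002]))
green [ 28.2 -16.3] 169
green [-28.1 -16.4] 174
blue [ 28.6 -48.1] 234
blue [-28.2 -48.4] 234
carrier [6.2426e+02 1.4409e+02 1.8000e-01] res 0.38
marks (array([0.0004, 0.0008, 0.0421]), array([-0.003 , -0.0002, -0.0023]))
```

Aligned. Inserting in two steps.

{"fn": "send_rows", "kwargs": {"gripper": [0,0,0,0,0,0,0], "linear": [[0.0003,0.0007,0.006],[0,0,0.006],[0,0,0.006],[0,0,0.002],[0,0,0],[0,0,0],[0,0,0]], "rotation": [[0,0,0],[0,0,0],[0,0,0],[0,0,0],[0,0,0],[0,0,0],[0,0,0]]}}

```text
time: 44.82
tcp_pos: [621.2, 163.1, 117.7]
tcp_rot: [2.409, -2.017, 0.004]
ft_force: [-7.9, -1.6, 17.8]
gripper_width: 43.2
finger_force: 64.0
```

{"fn": "send_rows", "kwargs": {"gripper": [0,0,0,0,0,0,0,0], "linear": [[0,0,-0.006],[0,0.0011,0],[0,0,0],[0,0,0.004],[0,0,0.004],[0,0,0],[0,0,0],[0,0,0]], "rotation": [[0,0,0],[0,0,0],[0,0,0],[0,0,0],[0,0,0],[0,0,0],[0,0,0],[0,0,0]]}}

```text
time: 45.82
tcp_pos: [620.1, 162.8, 117.6]
tcp_rot: [2.409, -2.016, 0.005]
ft_force: [-11.9, 0.2, 27.3]
gripper_width: 43.0
finger_force: 64.9
```

{"fn": "send_rows", "kwargs": {"gripper": [0,0,0,0,0], "linear": [[0,0,-0.009],[0,0,0],[0,0,0],[0,0,0],[0,0,0]], "rotation": [[0,0,0],[0,0,0],[0,0,0],[0,0,0],[0,0,0]]}}

```text
time: 46.45
tcp_pos: [620.1, 162.8, 119.2]
tcp_rot: [2.406, -2.018, 0.001]
ft_force: [-0.4, 0.4, -2.6]
gripper_width: 43.1
finger_force: 61.7
```

Run:
```python
from marks import *
o=env.get_obs(); im=viewer.capture("wrist"); cv2.imwrite("pics/w12.png",im); pickle.dump(o,open("w12.pkl","wb")); print(o["tcp_pos"].round(1),o["ft_force"].round(1))
m=mask(im,"yellow")
for r in list(range(196,250,3)): 
    print(r,"".join("#" if x else "." for x in m[r,268:392:2]))
marks(im,cam("wrist",o),("green","blue"))
cv2.imwrite("pics/w12b.png",cv2.resize(im[150:340,230:420],None,fx=3.1,fy=3.1,interpolation=cv2.INTER_CUBIC))
```

```text
[620.1 162.8 119.2] [-0.4  0.4 -2.6]
196 ..............................................................
199 ..............................................................
202 ..............................................................
205 ..............................................................
208 ..............................................................
211 ..............................................................
214 .....###.........................................##...........
217 .....####....#...##.#..#.#####....#.............#####.........
220 .....##...............###............#.##.......####..........
223 .....#.#.....#..##..#....#.#..#.....###.........####..........
226 ......##.....#......###....#.........#.##........###..........
229 .....#.........#.........#.#.#.#....#.#...#.#...#.#.#.........
232 ...........#.#......#...#.....####.##.....#..#................
235 .....#..##..........##..#.#....##..#....#.#..#...#............
238 ...........#........#..##.#.#.###..#...#.#....#...............
241 ..........#.#..#....#.............##.#.........#..............
244 ............##..#...#.#..#.##..#.......#####.....#............
247 .........#..#.....##.##...........##.......#.#####............
green [ 28.3 -16.3] 206
green [-28.1 -16.3] 201
blue [ 28.6 -48.2] 272
blue [-28.3 -48.2] 269
carrier [6.2436e+02 1.4417e+02 1.7000e-01] res 0.44
```

Run:
```python
from marks import *
im=cv2.imread("pics/w12.png"); b=cv2.GaussianBlur(im,(3,3),0); hsv=cv2.cvtColor(b,cv2.COLOR_BGR2HSV)
print(hsv[225:262:12,300:356:14].tolist()); print("patch",hsv[222,276:290:3].tolist(),"white",hsv[208,300:350:20].tolist())
m=cv2.inRange(hsv,(15,90,15),(40,255,255))
for r in list(range(208,246,2))+list(range(270,350,6)): print(r,"".join("#" if x else "." for x in m[r,260:396:2]))
```

```text
[[[19, 213, 78], [19, 204, 80], [19, 199, 78], [19, 200, 79]], [[20, 199, 77], [19, 208, 76], [20, 208, 76], [19, 199, 77]], [[19, 205, 77], [17, 79, 29], [165, 21, 24], [18, 195, 77]], [[20, 204, 75], [19, 215, 76], [18, 78, 49], [19, 205, 77]]]
patch [[22, 53, 91], [21, 195, 192], [19, 202, 174], [19, 203, 172], [15, 26, 140]] white [[98, 9, 234], [16, 30, 181], [104, 13, 252]]
208 #.#............................................................#####
210 ..................................................................##
212 ..#................................................................#
214 #.........###........................................###.......#....
216 .........#####....###############################...#####......###.#
218 .........#####...##################################.#####.........##
220 .........#####..###################################.#####......#...#
222 .........#####..#########################################..........#
224 .........#####..#########################################.........##
226 .........#####..########################################
[... 991 characters left out ...]
................####################.......
300 ....#####################.................####################......
306 ...######################.................#####################.....
312 ..######################..................######################....
318 ..######################..................######################....
324 ...#####################.......#...##.#...#####################.....
330 ....####################...##..#...##.#....####################.....
336 ....###################....#.....#.#..#....###################......
342 ......####........................#...#.................#.#.........
348 .....#####........................#..##.............................
```

The plate's bottom edge spans columns 294 to 362 at row 216, and the slot marks are centred at (325.7,225.5). So the plate must move about -2.5 mm in tool x and -1.9 mm in tool y.

{"fn": "send_rows", "kwargs": {"gripper": [0,0,0,0,0,0,0,0], "linear": [[-0.0025,-0.0019,-0.003],[0,0,0],[0,0,0.005],[0,0,0.005],[0,0,0],[0,0,0],[0,0,0],[0,0,0]], "rotation": [[0,0,0],[0,0,0],[0,0,0],[0,0,0],[0,0,0],[0,0,0],[0,0,0],[0,0,0]]}}

```text
time: 47.5
tcp_pos: [621.7, 165.8, 113.1]
tcp_rot: [2.407, -2.018, 0.002]
ft_force: [-0.1, 1.0, -2.0]
gripper_width: 43.0
finger_force: 61.7
```

{"fn": "send_rows", "kwargs": {"gripper": [0,0,0,0,0,0,0,0], "linear": [[0,0,0.005],[0,0,0.005],[0,0,0.005],[0,0,0.004],[0,0,0.002],[0,0,0],[0,0,0],[0,0,0]], "rotation": [[0,0,0],[0,0,0],[0,0,0],[0,0,0],[0,0,0],[0,0,0],[0,0,0],[0,0,0]]}}

```text
time: 48.5
tcp_pos: [621.8, 165.8, 92.2]
tcp_rot: [2.407, -2.019, 0.002]
ft_force: [-0.6, -0.9, -1.9]
gripper_width: 43.0
finger_force: 61.7
```

{"fn": "send_rows", "kwargs": {"gripper": [0,0,0,0.65,0.65,0.65,0.65,0.65,0.65,0.65,0.65,0.65], "linear": [[0,0,0.002],[0,0,0.001],[0,0,0],[0,0,0],[0,0,0],[0,0,0],[0,0,-0.03],[0,0,-0.04],[0,0,-0.05],[0,0,-0.02],[0,0,0],[0,0,0]], "rotation": [[0,0,0],[0,0,0],[0,0,0],[0,0,0],[0,0,0],[0,0,0],[0,0,0],[0,0,0],[0,0,0],[0,0,0],[0,0,0],[0,0,0]]}}

```text
time: 50.0
tcp_pos: [620.8, 165.6, 227.4]
tcp_rot: [2.405, -2.017, -0.001]
ft_force: [-0.7, 0.4, -0.7]
gripper_width: 55.4
finger_force: 0.0
```

```bash
cat > seat.py <<'E'
# seen outline of a plate in its slot against the prediction
from marks import *
col=sys.argv[1]; o=env.get_obs(); im=viewer.capture("wrist"); cv2.imwrite(f"pics/seat_{col}.png",im); C=cam("wrist",o)
K={"red":48,"yellow":16,"green":-16,"blue":-48}
def pm(c):
    h=cv2.cvtColor(cv2.GaussianBlur(im,(3,3),0),cv2.COLOR_BGR2HSV)
    return cv2.inRange(h,(15,90,15),(40,255,255)) if c=="yellow" else mask(im,c)
for c in ("red","yellow","green","blue"):
    L=np.array([(x,K[c]+d,100) for d in (-4,4) for x in (22,-22)],float); p=proj(C,Ro.from_euler("z",.175).apply(L)+[624.3,144.2,40])
    m=pm(c); y0,y1=int(p[:,1].min())-25,int(p[:,1].max())+12; x0,x1=int(p[:,0].min())-10,int(p[:,0].max())+10
    w=m[max(y0,0):y1,x0:x1]; yy,xx=np.nonzero(w)
    low=np.nonzero(w[-30:].sum(1)>255*8)[0]
    print(c,"pred cols",p[:,0].min().round(),p[:,0].max().round(),"rows front/back",p[0,1].round(),p[2,1].round(),"| seen back row",(max(y0,0)+len(w)-30+low[-1]) if len(low) else None, end=" ")
    if len(low):
        r=w[len(w)-30+low[-1]-3]; q=np.nonzero(r)[0]; print("cols",x0+q.min(),x0+q.max())
    else: print()
print(o["tcp_pos"].round(1),Ro.from_rotvec(down(94.9)).inv().apply(np.array(eval(sys.argv[2]))+145*upax(.086)-o["tcp_pos"]).round(1))
E
python3 seat.py yellow "[405.1,129.3,30]"
```

```text
red pred cols 299.0 353.0 rows front/back 237.0 246.0 | seen back row 246 cols 289 362
yellow pred cols 298.0 354.0 rows front/back 199.0 209.0 | seen back row 207 cols 298 354
green pred cols 297.0 356.0 rows front/back 158.0 169.0 | seen back row 157 cols 295 357
blue pred cols 295.0 357.0 rows front/back 113.0 125.0 | seen back row 124 cols 293 359
[620.8 165.6 227.4] [145.5 -17.8  71.9]
```

Yellow is seated. Now green.

{"fn": "send_rows", "kwargs": {"gripper": [0.65,0.65,0.65,0.65,0.65,0.65,0.65,0.65,0.65,0.65,0.65,0.65], "linear": [[0,0,0],[0,0,0],[0,0,0],[0,0,0],[0,0,0],[0,0,0],[0,0,0],[0,0,0],[0,0,0],[0,0,0],[0,0,0],[0,0,0]], "rotation": [[0,0,0.1385],[0,0,0.1385],[0,0,0.1385],[0,0,0.1385],[0,0,0.1385],[0,0,0.1385],[0,0,0.1385],[0,0,0.1385],[0,0,0.1385],[0,0,0.1385],[0,0,0.1385],[0,0,0.1385]]}}

```text
time: 51.55
tcp_pos: [621.0, 165.6, 227.0]
tcp_rot: [0.124, -3.136, 0.004]
ft_force: [0.1, -0.0, 0.1]
gripper_width: 55.6
finger_force: 0.0
```

{"fn": "send_rows", "kwargs": {"gripper": [0.65,0.65,0.65,0.65,0.65,0.65,0.65,0.65,0.65,0.65,0.65], "linear": [[0.036,-0.0045,0.016],[0.036,-0.0045,0.016],[0.036,-0.0045,0.016],[0.036,-0.0045,0.016],[0,0,0],[0,0,0],[0,0,0],[0,0,0],[0,0,0],[0,0,0],[0,0,0]], "rotation": [[0,0,0],[0,0,0],[0,0,0],[0,0,0],[0,0.131,0],[0,0.131,0],[0,0.131,0],[0,0.131,0],[0,0,0],[0,0,0],[0,0,0]]}}

```text
time: 52.92
tcp_pos: [479.0, 135.7, 165.5]
tcp_rot: [0.11, -2.617, 0.031]
ft_force: [0.4, 0.1, 0.0]
gripper_width: 55.7
finger_force: 0.0
```

```bash
python3 pre.py green "[405.1,129.3,30]"
```

```text
[[303, 184], [294, 218], [294, 230], [314, 230], [316, 214], [334, 215], [336, 230], [356, 230], [356, 218], [346, 184]]
pred botF, topF, topB [[305.0, 184.0], [350.0, 184.0], [296.0, 222.0], [361.0, 222.0], [296.0, 233.0], [360.0, 233.0]]
[479.  135.7 165.5] (array([-3.400e-03, -1.000e-04,  1.064e-01]), array([-0.    ,  0.0013, -0.0017])) [ 0.48  0.5  -0.01 -0.19 -1.55 -1.91] [  79.74546041   -1.85348386 -142.18819232]
```

{"fn": "send_rows", "kwargs": {"gripper": [0.65,0.65,0.65,0.65,0.65,0.65,0.65,0.65], "linear": [[0.002,-0.0013,0],[0,0,0.035],[0,0,0.035],[0,0,0.033],[0,0,0],[0,0,0],[0,0,0],[0,0,0]], "rotation": [[0,0,0],[0,0,0],[0,0,0],[0,0,0],[0,0,0],[0,0,0],[0,0,0],[0,0,0]]}}

```text
time: 53.98
tcp_pos: [427.5, 130.2, 77.4]
tcp_rot: [0.11, -2.618, 0.03]
ft_force: [0.7, 0.1, 0.3]
gripper_width: 55.5
finger_force: 0.0
```

{"fn": "send_rows", "kwargs": {"gripper": [0,0,0,0,0], "linear": [[0,0,0],[0,0,0],[0,0,0],[0,0,0],[0,0,0]], "rotation": [[0,0,0],[0,0,0],[0,0,0],[0,0,0],[0,0,0]]}}

```text
time: 54.6
tcp_pos: [427.3, 130.1, 77.3]
tcp_rot: [0.11, -2.617, 0.03]
ft_force: [1.7, 0.8, 6.1]
gripper_width: 43.3
finger_force: 61.0
```

{"fn": "send_rows", "kwargs": {"gripper": [0,0,0,0,0,0,0,0,0,0,0,0], "linear": [[0,0,-0.02],[0,0,-0.04],[0,0,-0.04],[0,0,-0.02],[0,0,-0.02],[0,0,-0.02],[0,0,0],[0,0,0],[0,0,0],[0,0,0],[0,0,0],[0,0,0]], "rotation": [[0,0,0],[0,0,0],[0,0,0],[0,0,0],[0,-0.131,0],[0,-0.131,0],[0,-0.131,0],[0,-0.131,0],[0,0,-0.1385],[0,0,-0.1385],[0,0,-0.1385],[0,0,-0.1385]]}}

```text
time: 56.1
tcp_pos: [503.0, 136.2, 215.0]
tcp_rot: [0.99, -2.978, 0.001]
ft_force: [-0.2, -0.1, -2.2]
gripper_width: 43.1
finger_force: 61.2
```

{"fn": "send_rows", "kwargs": {"gripper": [0,0,0,0,0,0,0,0,0,0,0], "linear": [[0,0,0],[0,0,0],[0,0,0],[0,0,0],[0,0,0],[0,0,0],[0,0,0],[0,0,0],[0,0,0],[0,0,0],[0,0,0]], "rotation": [[0,0,-0.1385],[0,0,-0.1385],[0,0,-0.1385],[0,0,-0.1385],[0,0,-0.1385],[0,0,-0.1385],[0,0,-0.1385],[0,0,-0.1385],[0,0,0],[0,0,0],[0,0,0]]}}

```text
time: 57.48
tcp_pos: [503.9, 136.5, 216.1]
tcp_rot: [2.405, -2.019, 0.001]
ft_force: [-0.0, -0.2, -2.2]
gripper_width: 43.0
finger_force: 61.2
```

```bash
cat > held.py <<'E'
# corners of the held plate, its bottom centre in tool axes by the bottom edge, and the move to over the slot
from marks import *
from go import toolcam
col=sys.argv[1]; zt=float(sys.argv[2]); o=env.get_obs(); im=viewer.capture("wrist"); cv2.imwrite(f"pics/held_{col}.png",im)
k,l,s,_=cv2.connectedComponentsWithStats(mask(im,col)); j=1+np.argmax(s[1:,4]); m=(l==j).astype(np.uint8)
ct=max(cv2.findContours(m,0,2)[0],key=cv2.contourArea); print(cv2.approxPolyDP(ct,2,True)[:,0].tolist())
wide=m[:,250:400].sum(1); r=np.nonzero(wide>45)[0][0]; q=np.nonzero(m[r+2])[0]; print("bottom row",r,"cols",q.min(),q.max())
C=toolcam(); b=back(C,((q.min()+q.max())/2,r),zt); v=[b[0]-4,b[1]]; print("plate in tool",np.round(v,1))
K={"red":48,"yellow":16,"green":-16,"blue":-48}[col]; S=np.array([624.3,144.2,0])+Ro.from_euler("z",.175).apply([0,K,0])
print("slot",S.round(1),o["tcp_pos"].round(1),togo(o,S-Ro.from_rotvec(down(190.05)).apply([*v,0])+[0,0,132],down(190.05)))
E
python3 held.py green 49
```

```text
[[345, 327], [346, 344], [380, 344], [383, 326], [366, 328], [364, 324], [362, 327], [362, 324], [357, 328], [354, 324], [354, 328]]Traceback (most recent call last):
  File "held.py", line 7, in <module>
    wide=m[:,250:400].sum(1); r=np.nonzero(wide>45)[0][0]; q=np.nonzero(m[r+2])[0]; print("bottom row",r,"cols",q.min(),q.max())
                                ~~~~~~~~~~~~~~~~~~~~~~^^^
IndexError: index 0 is out of bounds for axis 0 with size 0
```

```bash
sed -i 's/cv2.connectedComponentsWithStats(mask(im,col))/cv2.connectedComponentsWithStats(dm(im,col))/; s/^col=sys/def dm(im,c):\n    h=cv2.cvtColor(cv2.GaussianBlur(im,(3,3),0),cv2.COLOR_BGR2HSV); a={"green":(60,100),"blue":(95,130)}[c]; return cv2.inRange(h,(a[0],80,12),(a[1],255,255))\ncol=sys/' held.py; python3 held.py green 49
```

```text
[[295, 224], [267, 318], [270, 343], [305, 343], [308, 302], [317, 300], [343, 303], [346, 344], [381, 344], [384, 317], [377, 300], [358, 225]]
bottom row 224 cols 294 358
plate in tool [ 0.5 -0.1]
slot [627.1 128.4   0. ] [504.  136.6 216.3] (array([ 0.0288, -0.1198,  0.0843]), array([ 0.    , -0.001 , -0.0011]))
```

{"fn": "send_rows", "kwargs": {"gripper": [0,0,0,0,0,0,0,0,0,0], "linear": [[0.0096,-0.04,0],[0.0096,-0.04,0],[0.0096,-0.04,0],[0,0,0],[0,0,0.044],[0,0,0.044],[0,0,0],[0,0,0],[0,0,0],[0,0,0]], "rotation": [[0,0,0],[0,0,0],[0,0,0],[0,0,0],[0,0,0],[0,0,0],[0,0,0],[0,0,0],[0,0,0],[0,0,0]]}}

```text
time: 58.82
tcp_pos: [628.0, 129.4, 130.4]
tcp_rot: [-2.406, 2.017, -0.004]
ft_force: [-0.3, -0.6, -1.9]
gripper_width: 43.0
finger_force: 61.9
```

```bash
cat > rel.py <<'E'
# plate bottom edge against the slot's own marks in one picture
from marks import *
col=sys.argv[1]; zh=float(sys.argv[2]); o=env.get_obs(); im=viewer.capture("wrist"); cv2.imwrite(f"pics/rel_{col}.png",im)
from go import toolcam
h=cv2.cvtColor(cv2.GaussianBlur(im,(3,3),0),cv2.COLOR_BGR2HSV); a={"green":(60,100),"blue":(95,130)}[col]; m=cv2.inRange(h,(a[0],80,12),(a[1],255,255))
for r in range(206,246,2): print(r,"".join("#" if x else "." for x in m[r,260:396:2]))
C=toolcam(); z70=o["tcp_pos"][2]-70
K={"green":-16,"blue":-48}[col]; S=np.array([624.3,144.2,70])+Ro.from_euler("z",.175).apply([0,K,0])
print("slot model tool",Ro.from_rotvec(o["tcp_rot"]).inv().apply(S-o["tcp_pos"]).round(1),o["tcp_pos"].round(1))
print("slot centre px by model",proj(C,[[*Ro.from_rotvec(o["tcp_rot"]).inv().apply(S-o["tcp_pos"])]]).round(1))
for r in (205,210,215,220,225,230): print(r,"plate centre x if bottom row (zh)",back(C,(327,r),zh)[[0,1]].round(2)-[4,0],"slot x if mark row",back(C,(326,r),z70)[[0,1]].round(2))
if len(sys.argv)>3: marks(im,cam("wrist",o),sys.argv[3].split(","))
E
python3 rel.py green 50 blue
```

```text
206 ....................................................................
208 ....................................................................
210 ....................................................................
212 ............####.....................................#..............
214 ............####.....................................####...........
216 ............####.....................................####...........
218 ............####.....................................####...........
220 .............###.....................................####...........
222 .............###.....................................####...........
224 .............###..################################...###............
226 .............#####################################...###............
228 .............#####################################...###............
230 .............#####################################...###............
232 .............######################################..###............
234 ................###################################.................
236 .
[... 354 characters left out ...]
.....
slot model tool [ 0.8  1.3 60.4] [628.  129.4 130.4]
slot centre px by model [[327.9 222.7]]
205 plate centre x if bottom row (zh) [13.45  0.56] slot x if mark row [13.93 -0.07]
210 plate centre x if bottom row (zh) [9.98 0.57] slot x if mark row [10.27 -0.07]
215 plate centre x if bottom row (zh) [6.47 0.58] slot x if mark row [ 6.57 -0.06]
220 plate centre x if bottom row (zh) [2.92 0.59] slot x if mark row [ 2.83 -0.05]
225 plate centre x if bottom row (zh) [-0.67  0.6 ] slot x if mark row [-0.95 -0.05]
230 plate centre x if bottom row (zh) [-4.29  0.61] slot x if mark row [-4.78 -0.04]
blue [ 28.6 -48. ] 206
blue [-28.3 -48.3] 208
carrier [6.2413e+02 1.4428e+02 1.8000e-01] res 0.42
```

{"fn": "send_rows", "kwargs": {"gripper": [0,0,0,0,0,0,0,0], "linear": [[0.0009,0.0007,0],[0,0,0.006],[0,0,0.006],[0,0,0.006],[0,0,0],[0,0,0],[0,0,0],[0,0,0]], "rotation": [[0,0,0],[0,0,0],[0,0,0],[0,0,0],[0,0,0],[0,0,0],[0,0,0],[0,0,0]]}}

```text
time: 59.88
tcp_pos: [626.9, 128.1, 110.8]
tcp_rot: [-2.407, 2.019, -0.002]
ft_force: [0.2, -0.3, -1.6]
gripper_width: 43.2
finger_force: 61.9
```

{"fn": "send_rows", "kwargs": {"gripper": [0,0,0,0,0,0,0,0], "linear": [[0,0,0.005],[0,0,0.005],[0,0,0.005],[0,0,0.004],[0,0,0.001],[0,0,0],[0,0,0],[0,0,0]], "rotation": [[0,0,0],[0,0,0],[0,0,0],[0,0,0],[0,0,0],[0,0,0],[0,0,0],[0,0,0]]}}

```text
time: 60.88
tcp_pos: [626.9, 128.1, 90.7]
tcp_rot: [2.407, -2.018, 0.002]
ft_force: [0.4, -0.9, -1.4]
gripper_width: 43.0
finger_force: 61.9
```

{"fn": "send_rows", "kwargs": {"gripper": [0,0,0,0.65,0.65,0.65,0.65,0.65,0.65,0.65,0.65,0.65], "linear": [[0,0,0.0015],[0,0,0],[0,0,0],[0,0,0],[0,0,0],[0,0,0],[0,0,-0.03],[0,0,-0.04],[0,0,-0.05],[0,0,-0.02],[0,0,0],[0,0,0]], "rotation": [[0,0,0],[0,0,0],[0,0,0],[0,0,0],[0,0,0],[0,0,0],[0,0,0],[0,0,0],[0,0,0],[0,0,0],[0,0,0],[0,0,0]]}}

```text
time: 62.38
tcp_pos: [625.9, 128.0, 227.4]
tcp_rot: [2.405, -2.017, -0.001]
ft_force: [0.9, -0.1, -0.5]
gripper_width: 55.4
finger_force: 0.0
```

```bash
python3 seat.py green "[425.5,-107.6,30]"
```

```text
red pred cols 298.0 350.0 rows front/back 278.0 286.0 | seen back row 285 cols 299 350
yellow pred cols 297.0 351.0 rows front/back 243.0 252.0 | seen back row 251 cols 297 349
green pred cols 296.0 352.0 rows front/back 206.0 216.0 | seen back row 213 cols 298 351
blue pred cols 295.0 353.0 rows front/back 166.0 176.0 | seen back row 163 cols 293 356
[625.9 128.  227.4] [ 147.3 -217.6   71.8]
```

Green is seated. Now blue.

{"fn": "send_rows", "kwargs": {"gripper": [0.65,0.65,0.65,0.65,0.65,0.65,0.65,0.65,0.65,0.65,0.65,0.65], "linear": [[0,0,0],[0,0,0],[0,0,0],[0,0,0],[0,0,0],[0,0,0],[0,0,0],[0,0,0],[0,0,0],[0,0,0],[0,0,0],[0,0,0]], "rotation": [[0,0,0.1385],[0,0,0.1385],[0,0,0.1385],[0,0,0.1385],[0,0,0.1385],[0,0,0.1385],[0,0,0.1385],[0,0,0.1385],[0,0,0.1385],[0,0,0.1385],[0,0,0.1385],[0,0,0.1385]]}}

```text
time: 63.92
tcp_pos: [626.1, 128.0, 227.0]
tcp_rot: [0.124, -3.136, 0.003]
ft_force: [-0.9, -0.7, 0.1]
gripper_width: 55.3
finger_force: 0.0
```

{"fn": "send_rows", "kwargs": {"gripper": [0.65,0.65,0.65,0.65,0.65,0.65,0.65,0.65,0.65,0.65,0.65,0.65], "linear": [[0.0295,-0.0435,0.013],[0.0295,-0.0435,0.013],[0.0295,-0.0435,0.013],[0.0295,-0.0435,0.013],[0.0295,-0.0435,0.013],[0,0,0],[0,0,0],[0,0,0],[0,0,0],[0,0,0],[0,0,0],[0,0,0]], "rotation": [[0,0,0],[0,0,0],[0,0,0],[0,0,0],[0,0,0],[0,0.131,0],[0,0.131,0],[0,0.131,0],[0,0.131,0],[0,0,0],[0,0,0],[0,0,0]]}}

```text
time: 65.42
tcp_pos: [497.5, -101.1, 164.8]
tcp_rot: [0.11, -2.617, 0.031]
ft_force: [-0.3, 0.1, 0.4]
gripper_width: 55.6
finger_force: 0.0
```

```bash
python3 pre.py blue "[425.5,-107.6,30]"
```

```text
[[20, 155], [0, 211], [0, 278], [3, 276], [0, 280], [0, 298], [3, 298], [0, 301], [0, 311], [4, 308], [0, 314], [0, 322], [122, 339], [152, 309], [168, 304], [193, 186], [187, 187], [184, 184], [186, 182], [179, 180], [172, 173]]
pred botF, topF, topB [[305.0, 186.0], [350.0, 186.0], [296.0, 225.0], [360.0, 225.0], [296.0, 235.0], [360.0, 235.0]]
[ 497.5 -101.1  164.8] (array([-0.0047, -0.0003,  0.1048]), array([ 0.0002,  0.0014, -0.0022])) [ 0.11  0.51 -0.06 -0.01 -1.52 -1.59] [  79.74427435   -1.85286873 -142.18810037]
```

Largest blue blob is the tray; I look only near the prediction.

```bash
python3 - <<'E'
from marks import *
m=mask(cv2.imread("pics/pre_blue.png"),"blue"); m[:,:240]=0; m[:,420:]=0
k,l,s,_=cv2.connectedComponentsWithStats(m); j=1+np.argmax(s[1:,4]); ct=max(cv2.findContours((l==j).astype(np.uint8),0,2)[0],key=cv2.contourArea)
print(cv2.approxPolyDP(ct,2,True)[:,0].tolist())
E
sed -i 's/m=(l==j).astype(np.uint8)$/m=(l==j).astype(np.uint8)/; s/def dm(im,c):/def dm(im,c):\n    im=im.copy(); im[:,:240]=0; im[:,420:]=0/' held.py
```

```text
[[307, 185], [298, 223], [299, 233], [319, 234], [320, 219], [339, 219], [341, 233], [361, 233], [362, 223], [350, 185]]
```

{"fn": "send_rows", "kwargs": {"gripper": [0.65,0.65,0.65,0.65,0.65,0.65,0.65,0.65], "linear": [[0.0003,0.001,0],[0,0,0.035],[0,0,0.035],[0,0,0.031],[0,0,0],[0,0,0],[0,0,0],[0,0,0]], "rotation": [[0,0,0],[0,0,0],[0,0,0],[0,0,0],[0,0,0],[0,0,0],[0,0,0],[0,0,0]]}}

```text
time: 66.47
tcp_pos: [448.2, -104.3, 77.5]
tcp_rot: [0.11, -2.618, 0.031]
ft_force: [0.4, -0.5, 0.4]
gripper_width: 55.6
finger_force: 0.0
```

{"fn": "send_rows", "kwargs": {"gripper": [0,0,0,0,0], "linear": [[0,0,0],[0,0,0],[0,0,0],[0,0,0],[0,0,0]], "rotation": [[0,0,0],[0,0,0],[0,0,0],[0,0,0],[0,0,0]]}}

```text
time: 67.1
tcp_pos: [448.0, -104.3, 77.4]
tcp_rot: [0.11, -2.617, 0.031]
ft_force: [1.4, 2.6, 5.6]
gripper_width: 43.3
finger_force: 60.7
```

{"fn": "send_rows", "kwargs": {"gripper": [0,0,0,0,0,0,0,0,0,0,0,0], "linear": [[0,0,-0.02],[0,0,-0.04],[0,0,-0.04],[0,0,-0.02],[0,0,-0.02],[0,0,-0.02],[0,0,0],[0,0,0],[0,0,0],[0,0,0],[0,0,0],[0,0,0]], "rotation": [[0,0,0],[0,0,0],[0,0,0],[0,0,0],[0,-0.131,0],[0,-0.131,0],[0,-0.131,0],[0,-0.131,0],[0,0,-0.1385],[0,0,-0.1385],[0,0,-0.1385],[0,0,-0.1385]]}}

```text
time: 68.6
tcp_pos: [523.6, -97.7, 215.2]
tcp_rot: [0.99, -2.979, -0.0]
ft_force: [-0.0, 0.5, -1.4]
gripper_width: 43.2
finger_force: 60.9
```

{"fn": "send_rows", "kwargs": {"gripper": [0,0,0,0,0,0,0,0,0,0,0], "linear": [[0,0,0],[0,0,0],[0,0,0],[0,0,0],[0,0,0],[0,0,0],[0,0,0],[0,0,0],[0,0,0],[0,0,0],[0,0,0]], "rotation": [[0,0,-0.1385],[0,0,-0.1385],[0,0,-0.1385],[0,0,-0.1385],[0,0,-0.1385],[0,0,-0.1385],[0,0,-0.1385],[0,0,-0.1385],[0,0,0],[0,0,0],[0,0,0]]}}

```text
time: 69.97
tcp_pos: [524.5, -97.7, 216.3]
tcp_rot: [2.405, -2.02, 0.001]
ft_force: [0.5, -0.3, -0.7]
gripper_width: 42.8
finger_force: 60.9
```

```bash
python3 held.py blue 50
```

```text
[[296, 223], [286, 257], [282, 261], [272, 305], [265, 319], [269, 342], [305, 342], [309, 301], [341, 299], [345, 343], [381, 344], [385, 322], [359, 224]]
bottom row 224 cols 295 360
plate in tool [0.1 0.9]
slot [632.7  96.9   0. ] [524.5 -97.7 216.3] (array([-0.1731, -0.1411,  0.0841]), array([ 0.0003, -0.0009, -0.0014]))
```

{"fn": "send_rows", "kwargs": {"gripper": [0,0,0,0,0,0,0,0,0,0,0,0], "linear": [[-0.0346,-0.0281,0],[-0.0346,-0.0281,0],[-0.0346,-0.0281,0],[-0.0346,-0.0281,0],[-0.0346,-0.0281,0],[0,0,0],[0,0,0.044],[0,0,0.044],[0,0,0],[0,0,0],[0,0,0],[0,0,0]], "rotation": [[0,0,0],[0,0,0],[0,0,0],[0,0,0],[0,0,0],[0,0,0],[0,0,0],[0,0,0],[0,0,0],[0,0,0],[0,0,0],[0,0,0]]}}

```text
time: 71.53
tcp_pos: [633.7, 97.3, 130.3]
tcp_rot: [-2.406, 2.017, -0.004]
ft_force: [0.7, -0.3, -2.5]
gripper_width: 43.1
finger_force: 61.3
```

```bash
python3 rel.py blue 50
```

```text
206 ....................................................................
208 ....................................................................
210 ....................................................................
212 .............####.....................................####..........
214 .............####.....................................####..........
216 .............####.....................................####..........
218 .............####.....................................####..........
220 .............####.....................................####..........
222 .............#####....................................####..........
224 .............######################################...####..........
226 .............######################################...####..........
228 .............######################################...####..........
230 .............######################################...####..........
232 ..............#####################################...###...........
234 .................###################################................
236 .
[... 256 characters left out ...]
###############...............
244 ...............######################################...............
slot model tool [ 0.1  1.3 60.3] [633.7  97.3 130.3]
slot centre px by model [[328.  223.7]]
205 plate centre x if bottom row (zh) [13.45  0.56] slot x if mark row [13.97 -0.07]
210 plate centre x if bottom row (zh) [9.98 0.57] slot x if mark row [10.31 -0.07]
215 plate centre x if bottom row (zh) [6.47 0.58] slot x if mark row [ 6.61 -0.06]
220 plate centre x if bottom row (zh) [2.92 0.59] slot x if mark row [ 2.87 -0.05]
225 plate centre x if bottom row (zh) [-0.67  0.6 ] slot x if mark row [-0.91 -0.05]
230 plate centre x if bottom row (zh) [-4.29  0.61] slot x if mark row [-4.73 -0.04]
```

{"fn": "send_rows", "kwargs": {"gripper": [0,0,0,0,0,0,0,0], "linear": [[0.0009,0.001,0],[0,0,0.006],[0,0,0.006],[0,0,0.006],[0,0,0],[0,0,0],[0,0,0],[0,0,0]], "rotation": [[0,0,0],[0,0,0],[0,0,0],[0,0,0],[0,0,0],[0,0,0],[0,0,0],[0,0,0]]}}

```text
time: 72.58
tcp_pos: [632.3, 96.0, 110.7]
tcp_rot: [2.407, -2.019, 0.002]
ft_force: [0.5, 0.7, -2.2]
gripper_width: 43.0
finger_force: 61.3
```

{"fn": "send_rows", "kwargs": {"gripper": [0,0,0,0,0,0,0,0], "linear": [[0,0,0.005],[0,0,0.005],[0,0,0.005],[0,0,0.004],[0,0,0.001],[0,0,0],[0,0,0],[0,0,0]], "rotation": [[0,0,0],[0,0,0],[0,0,0],[0,0,0],[0,0,0],[0,0,0],[0,0,0],[0,0,0]]}}

```text
time: 73.58
tcp_pos: [632.2, 96.0, 90.6]
tcp_rot: [2.407, -2.018, 0.002]
ft_force: [0.7, 0.0, -1.9]
gripper_width: 42.9
finger_force: 61.3
```

{"fn": "send_rows", "kwargs": {"gripper": [0,0,0,0.65,0.65,0.65,0.65,0.65,0.65,0.65,0.65,0.65], "linear": [[0,0,0.0015],[0,0,0],[0,0,0],[0,0,0],[0,0,0],[0,0,0],[0,0,-0.03],[0,0,-0.04],[0,0,-0.05],[0,0,-0.02],[0,0,0],[0,0,0]], "rotation": [[0,0,0],[0,0,0],[0,0,0],[0,0,0],[0,0,0],[0,0,0],[0,0,0],[0,0,0],[0,0,0],[0,0,0],[0,0,0],[0,0,0]]}}

```text
time: 75.08
tcp_pos: [631.3, 96.0, 227.2]
tcp_rot: [2.405, -2.017, -0.002]
ft_force: [-0.6, -0.2, 0.0]
gripper_width: 55.6
finger_force: 0.0
```

```bash
python3 seat.py blue "[425.5,-107.6,30]"
python3 - <<'E'
from h import *
im=viewer.capture("top"); cv2.imwrite("pics/t20.png",im); h=cv2.cvtColor(im,cv2.COLOR_BGR2HSV)
m=cv2.inRange(h,(0,150,120),(6,255,255)); k,l,s,c=cv2.connectedComponentsWithStats(m[:, :230]); 
C=cam("top")
for j in range(1,k):
    if s[j,4]>20: print(s[j].tolist(),c[j].round(1),back(C,c[j],100).round(1))
sc=viewer.capture("scene"); cv2.imwrite("pics/s20.png",sc); S=cam("scene")
m=cv2.inRange(cv2.cvtColor(sc,cv2.COLOR_BGR2HSV),(0,150,60),(6,255,255)); k,l,s,c=cv2.connectedComponentsWithStats(m)
for j in range(1,k):
    if s[j,4]>15 and 400<c[j][0]<480: print("scene",s[j].tolist(),c[j].round(1),back(S,c[j],100).round(1))
E
```

```text
red pred cols 299.0 349.0 rows front/back 310.0 318.0 | seen back row 315 cols 301 350
yellow pred cols 298.0 350.0 rows front/back 278.0 287.0 | seen back row 297 cols 287 287
green pred cols 297.0 351.0 rows front/back 244.0 253.0 | seen back row 248 cols 300 351
blue pred cols 296.0 352.0 rows front/back 207.0 217.0 | seen back row 213 cols 298 353
[631.3  96.  227.2] [ 149.9 -185.2   71.6]
scene [440, 233, 9, 9, 60] [444.1 236.8] [402.4 316.  100. ]
```

All four plates look seated. The ball is at about (404,316,100), so I go behind it with the gripper shut and push away from the robot.

{"fn": "send_rows", "kwargs": {"gripper": [0,0,0,0,0,0,0,0,0,0], "linear": [[-0.0366,0.0341,0],[-0.0366,0.0341,0],[-0.0366,0.0341,0],[-0.0366,0.0341,0],[-0.0366,0.0341,0],[-0.0366,0.0341,0],[-0.0366,0.0341,0],[0,0,0],[0,0,0],[0,0,0]], "rotation": [[0,0,0],[0,0,0],[0,0,0],[0,0,0],[0,0,0],[0,0,0],[0,0,0],[0,0,0],[0,0,0],[0,0,0]]}}

```text
time: 76.47
tcp_pos: [353.0, 306.1, 228.2]
tcp_rot: [2.405, -2.02, 0.002]
ft_force: [0.4, 0.2, -0.9]
gripper_width: -0.1
finger_force: 0.0
```

Run:
```python
from h import *
o=env.get_obs(); im=viewer.capture("wrist"); cv2.imwrite("pics/w21.png",im); C=cam("wrist",o); print(o["tcp_pos"])
m=cv2.inRange(cv2.cvtColor(im,cv2.COLOR_BGR2HSV),(0,150,60),(6,255,255)); k,l,s,c=cv2.connectedComponentsWithStats(m)
for j in range(1,k):
    if s[j,4]>30: print(s[j].tolist(),c[j].round(1),back(C,c[j],100).round(1))
```

```text
[353.04413105 306.1236009  228.24494638]
[72, 0, 12, 16, 125] [78.   7.2] [565.  191.3 100. ]
[84, 0, 6, 17, 35] [86.5  7.7] [558.6 190.5 100. ]
[7, 4, 11, 12, 79] [11.9 10.3] [614.8 202.2 100. ]
[49, 67, 92, 20, 1497] [95.5 77.6] [554.5 240.  100. ]
[253, 182, 28, 28, 608] [266.4 195.9] [406.5 315.8 100. ]
```

Ball confirmed at (406,316). Descend and push.

{"fn": "send_rows", "kwargs": {"gripper": [0,0,0,0,0,0,0,0,0,0,0,0], "linear": [[0,0,0.036],[0,0,0.036],[0,0,0.036],[0,0,0.036],[0,0,0],[0,-0.018,0],[0,-0.018,0],[0,-0.018,0],[0,-0.018,0],[0,-0.018,0],[0,0,0],[0,0,0]], "rotation": [[0,0,0],[0,0,0],[0,0,0],[0,0,0],[0,0,0],[0,0,0],[0,0,0],[0,0,0],[0,0,0],[0,0,0],[0,0,0],[0,0,0]]}}

```text
time: 78.03
tcp_pos: [441.4, 322.2, 85.1]
tcp_rot: [-2.406, 2.019, -0.001]
ft_force: [0.1, -1.3, -0.2]
gripper_width: -0.3
finger_force: 0.0
```

```bash
cat > ball.py <<'E'
from h import *
sc=viewer.capture("scene"); cv2.imwrite("pics/sball.png",sc); S=cam("scene")
m=cv2.inRange(cv2.cvtColor(sc,cv2.COLOR_BGR2HSV),(0,150,60),(6,255,255)); k,l,s,c=cv2.connectedComponentsWithStats(m)
for j in range(1,k):
    if s[j,4]>15 and 390<c[j][0]<480: print("scene",s[j].tolist(),c[j].round(1),back(S,c[j],102).round(1))
print(env.get_obs()["tcp_pos"])
E
python3 ball.py
```

```text
scene [430, 250, 8, 7, 39] [433.3 253.2] [469.2 327.7 102. ]
[441.06454229 322.17433088  85.02558142]
```

{"fn": "send_rows", "kwargs": {"gripper": [0,0,0,0,0], "linear": [[0,-0.006,0],[0,-0.006,0],[0,-0.006,0],[0,0,0],[0,0,0]], "rotation": [[0,0,0],[0,0,0],[0,0,0],[0,0,0],[0,0,0]]}}

```text
time: 78.7
tcp_pos: [459.0, 325.6, 84.7]
tcp_rot: [-2.407, 2.019, -0.002]
ft_force: [0.1, 0.0, 0.3]
gripper_width: 0.3
finger_force: 0.0
```

```bash
python3 ball.py
```

```text
scene [427, 255, 8, 7, 33] [430.3 257.9] [487.6 331.3 102. ]
[458.92483512 325.54721836  84.74248587]
```

{"fn": "send_rows", "kwargs": {"gripper": [0,0,0,0], "linear": [[0,-0.002,0],[0,-0.002,0],[0,0,0],[0,0,0]], "rotation": [[0,0,0],[0,0,0],[0,0,0],[0,0,0]]}}

```text
time: 79.25
tcp_pos: [462.8, 326.1, 84.6]
tcp_rot: [2.407, -2.018, 0.002]
ft_force: [-0.8, 0.7, -0.1]
gripper_width: -0.1
finger_force: 0.2
```

{"fn": "send_rows", "kwargs": {"gripper": [0,0,0,0,0,0,0,0,0], "linear": [[0,0.03,0],[0,0.03,0],[0,0.03,0],[0,0,-0.05],[0,0,-0.05],[0,0,-0.05],[0,0,0],[0,0,0],[0,0,0]], "rotation": [[0,0,0],[0,0,0],[0,0,0],[0,0,0],[0,0,0],[0,0,0],[0,0,0],[0,0,0],[0,0,0]]}}

```text
time: 80.38
tcp_pos: [373.6, 309.9, 233.2]
tcp_rot: [2.405, -2.017, 0.002]
ft_force: [-0.3, -0.5, -0.1]
gripper_width: -0.1
finger_force: 0.0
```

```bash
python3 ball.py
python3 - <<'E'
import cv2,numpy as np
from plant import viewer
s=viewer.capture("scene"); t=viewer.capture("top")
a=cv2.resize(s[200:310,300:470],(800,518),interpolation=cv2.INTER_CUBIC)
cv2.imwrite("pics/fin.png",a); cv2.imwrite("pics/fint.png",t)
E
```

```text
scene [426, 254, 9, 9, 59] [430.  257.9] [488.  330.6 102. ]
[373.67123291 310.0078106  233.20275737]
```

View pics/fin.png

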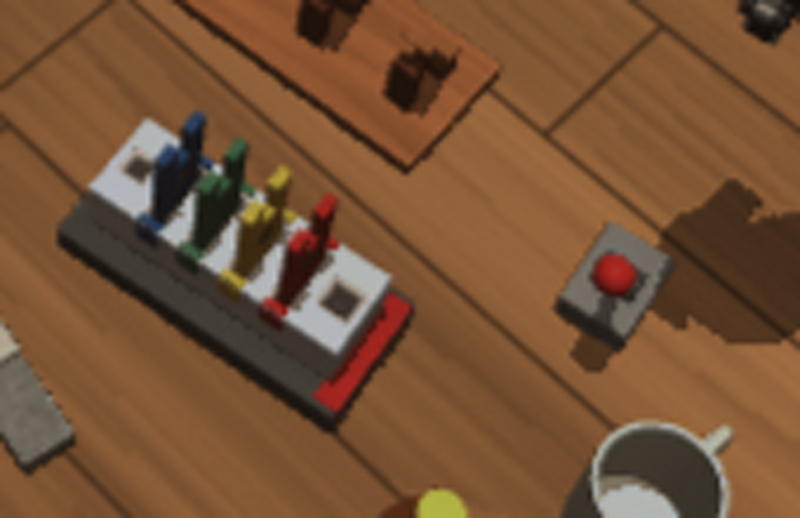

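The picture shows all four plates upright at equal height in their own slots, and the lever over with its ball at (615,274). The ball's 87 mm of travel corresponds to about 1.0 rad. One check that the offcut is still in the tray, then I hand in.

Run:
```python
from h import *
from plant import sign_off
t=cv2.imread("pics/fint.png"); w=cv2.inRange(t,(170,170,170),(255,255,255))[205:262,390:448]; yy,xx=np.nonzero(w); print(len(yy), back(cam("top"),(390+xx.mean(),205+yy.mean()),29) if len(yy) else None)
if len(yy)>100: print(sign_off())
```

```text
223 [ 493.86147885 -328.53376208   29.        ]
the job is handed in; nothing more can be done
None
```

I handed the job in at about 80 s on the robot's clock: the offcut is in the tray, the carrier is seated, the red, yellow, green and blue plates stand in their own slots, and the lever is thrown right over. The last camera check agreed with all of this, but the hand-in returned no verdict.

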